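# Palletise parts cases on a bench scale

## Task

Clear the steel setup block off the pallet into the steel tray, then, with the pallet empty, press the console's button fully down and let it up again to zero the scale. Stand every plywood case that is on the bench (four or five of them) upright on the pallet in the interlocking pattern, one case squarely within each marked outline (any one outline may stay empty if there are only four cases), and then press the button fully down and release it once more to log the weight. Never tip a case over, do not shove the loose flange away, and in the end the layer must still be in order.

Things in the scene. Friction and masses are not known exactly. Their poses are not given: they have to be found in the camera images.
- pallet: fixed plywood pallet slab, 194 (its x) by 222 (its y) mm, on a low bench scale. Origin on the bench under its centre; the deck is 40 mm above. Dark outlines on the deck, 78 x 50 mm, 6 mm apart, mark the layer: two on its -x side (nearest the robot) with long sides along the pallet's y; behind them three side by side with long sides along its x.
- setup_block_mid (a point): plain steel setup block with drilled holes in its top, 51 (its x) by 76 (its y) by 26 mm (z); left lying on the pallet at the start. This point is its centre, 13 mm above its underside.
- bin: open-topped rectangular steel tray, 125 (its x) by 165 (its y) mm outside, 42 mm high, walls 4 mm thick with a floor about 4 mm thick; fixed on the bench. Origin under its centre on the bench.
- button_top (a point): centre of the top of the console's round black push button, 36 mm across, on a grey box 95 x 80 x 47 mm that is fixed on the bench; the button is pressed straight down.
- button (a joint): travel of that spring push button in m: 0 released, 0.008 fully down; fully down takes about 5 N, and it springs back by itself.
- flange_mid (a point): bystander: round grey machined flange, 62 mm across, 22 mm high, standing loose among the cases; this point is 11 mm above its underside.
- place_1 (a point): centre of an outline on the deck, at deck height, -42 mm in x and -42 mm in y of the pallet's frame; its axes are the pallet's. A case there has its long side along the pallet's y.
- case_1_mid (a point): plywood parts case, 78 (its x) by 50 (its y) by 44 mm, 0.18 to 0.35 kg; on the middle of its lid stands a wooden grip batten 60 mm long (its x), 16 mm thick (its y), 28 mm tall: 72 mm tall in all. All cases are alike, either end first. In some runs absent (None from the start). This point is its centre, 36 mm above its underside (8 mm below the lid).
- place_2 (a point): centre of an outline on the deck, at deck height, -42 mm in x and +42 mm in y of the pallet's frame; its axes are the pallet's. A case there has its long side along the pallet's y.
- case_2_mid (a point): plywood parts case, 78 (its x) by 50 (its y) by 44 mm, 0.18 to 0.35 kg; on the middle of its lid stands a wooden grip batten 60 mm long (its x), 16 mm thick (its y), 28 mm tall: 72 mm tall in all. All cases are alike, either end first. In some runs absent (None from the start). This point is its centre, 36 mm above its underside (8 mm below the lid).
- place_3 (a point): centre of an outline on the deck, at deck height, +28 mm in x and -56 mm in y of the pallet's frame; its axes are the pallet's. A case there has its long side along the pallet's x.
- case_3_mid (a point): plywood parts case, 78 (its x) by 50 (its y) by 44 mm, 0.18 to 0.35 kg; on the middle of its lid stands a wooden grip batten 60 mm long (its x), 16 mm thick (its y), 28 mm tall: 72 mm tall in all. All cases are alike, either end first. In some runs absent (None from the start). This point is its centre, 36 mm above its underside (8 mm below the lid).
- place_4 (a point): centre of an outline on the deck, at deck height, +28 mm in x and +0 mm in y of the pallet's frame; its axes are the pallet's. A case there has its long side along the pallet's x.
- case_4_mid (a point): plywood parts case, 78 (its x) by 50 (its y) by 44 mm, 0.18 to 0.35 kg; on the middle of its lid stands a wooden grip batten 60 mm long (its x), 16 mm thick (its y), 28 mm tall: 72 mm tall in all. All cases are alike, either end first. In some runs absent (None from the start). This point is its centre, 36 mm above its underside (8 mm below the lid).
- place_5 (a point): centre of an outline on the deck, at deck height, +28 mm in x and +56 mm in y of the pallet's frame; its axes are the pallet's. A case there has its long side along the pallet's x.
- case_5_mid (a point): plywood parts case, 78 (its x) by 50 (its y) by 44 mm, 0.18 to 0.35 kg; on the middle of its lid stands a wooden grip batten 60 mm long (its x), 16 mm thick (its y), 28 mm tall: 72 mm tall in all. All cases are alike, either end first. In some runs absent (None from the start). This point is its centre, 36 mm above its underside (8 mm below the lid).

How it is judged:
On the way, in this order (a step that is already met when the one before it is completed fails the run):
1. the setup block lies in the tray (x of setup_block_mid in the frame of bin between -0.05 and 0.05 m and y of setup_block_mid in the frame of bin between -0.065 and 0.065 m and z of setup_block_mid in the frame of bin below 0.035 m), for 0.2 s.
2. with no case on the pallet, the button is pressed fully down (zero) (value of joint button above 0.006 m and horizontal distance between each of case_1_mid, case_2_mid, case_3_mid, case_4_mid, case_5_mid and pallet above 0.1 m), for 0.05 s.
3. the button is let up (value of joint button below 0.0015 m), for 0.1 s.
4. every case stands in an outline of the pattern (((horizontal distance between case_1_mid and place_1 below 0.012 m and angle between the x axis of case_1_mid and the y axis of pallet, either way round below 0.15 rad) or (horizontal distance between case_1_mid and place_2 below 0.012 m and angle between the x axis of case_1_mid and the y axis of pallet, either way round below 0.15 rad) or (horizontal distance between case_1_mid and place_3 below 0.012 m and angle between the x axis of case_1_mid and the x axis of pallet, either way round below 0.15 rad) or (horizontal distance between case_1_mid and place_4 below 0.012 m and angle between the x axis of case_1_mid and the x axis of pallet, either way round below 0.15 rad) or (horizontal distance between case_1_mid and place_5 below 0.012 m and angle between the x axis of case_1_mid and the x axis of pallet, either way round below 0.15 rad)) and z of case_1_mid in the frame of pallet between 0.07 and 0.082 m and angle between each of case_1_mid, case_2_mid, case_3_mid, case_4_mid, case_5_mid's own z axis and vertical below 0.08 rad and ((horizontal distance between case_2_mid and place_1 below 0.012 m and angle between the x axis of case_2_mid and the y axis of pallet, either way round below 0.15 rad) or (horizontal distance between case_2_mid and place_2 below 0.012 m and angle between the x axis of case_2_mid and the y axis of pallet, either way round below 0.15 rad) or (horizontal distance between case_2_mid and place_3 below 0.012 m and angle between the x axis of case_2_mid and the x axis of pallet, either way round below 0.15 rad) or (horizontal distance between case_2_mid and place_4 below 0.012 m and angle between the x axis of case_2_mid and the x axis of pallet, either way round below 0.15 rad) or (horizontal distance between case_2_mid and place_5 below 0.012 m and angle between the x axis of case_2_mid and the x axis of pallet, either way round below 0.15 rad)) and z of case_2_mid in the frame of pallet between 0.07 and 0.082 m and ((horizontal distance between case_3_mid and place_1 below 0.012 m and angle between the x axis of case_3_mid and the y axis of pallet, either way round below 0.15 rad) or (horizontal distance between case_3_mid and place_2 below 0.012 m and angle between the x axis of case_3_mid and the y axis of pallet, either way round below 0.15 rad) or (horizontal distance between case_3_mid and place_3 below 0.012 m and angle between the x axis of case_3_mid and the x axis of pallet, either way round below 0.15 rad) or (horizontal distance between case_3_mid and place_4 below 0.012 m and angle between the x axis of case_3_mid and the x axis of pallet, either way round below 0.15 rad) or (horizontal distance between case_3_mid and place_5 below 0.012 m and angle between the x axis of case_3_mid and the x axis of pallet, either way round below 0.15 rad)) and z of case_3_mid in the frame of pallet between 0.07 and 0.082 m and ((horizontal distance between case_4_mid and place_1 below 0.012 m and angle between the x axis of case_4_mid and the y axis of pallet, either way round below 0.15 rad) or (horizontal distance between case_4_mid and place_2 below 0.012 m and angle between the x axis of case_4_mid and the y axis of pallet, either way round below 0.15 rad) or (horizontal distance between case_4_mid and place_3 below 0.012 m and angle between the x axis of case_4_mid and the x axis of pallet, either way round below 0.15 rad) or (horizontal distance between case_4_mid and place_4 below 0.012 m and angle between the x axis of case_4_mid and the x axis of pallet, either way round below 0.15 rad) or (horizontal distance between case_4_mid and place_5 below 0.012 m and angle between the x axis of case_4_mid and the x axis of pallet, either way round below 0.15 rad)) and z of case_4_mid in the frame of pallet between 0.07 and 0.082 m and ((horizontal distance between case_5_mid and place_1 below 0.012 m and angle between the x axis of case_5_mid and the y axis of pallet, either way round below 0.15 rad) or (horizontal distance between case_5_mid and place_2 below 0.012 m and angle between the x axis of case_5_mid and the y axis of pallet, either way round below 0.15 rad) or (horizontal distance between case_5_mid and place_3 below 0.012 m and angle between the x axis of case_5_mid and the x axis of pallet, either way round below 0.15 rad) or (horizontal distance between case_5_mid and place_4 below 0.012 m and angle between the x axis of case_5_mid and the x axis of pallet, either way round below 0.15 rad) or (horizontal distance between case_5_mid and place_5 below 0.012 m and angle between the x axis of case_5_mid and the x axis of pallet, either way round below 0.15 rad)) and z of case_5_mid in the frame of pallet between 0.07 and 0.082 m), for 0.2 s.
5. the button is pressed fully down again (log) (value of joint button above 0.006 m), for 0.05 s.
6. the button is let up (value of joint button below 0.0015 m), for 0.1 s.
At the end, for the whole second after the job is handed in: Each case upright on the deck (height within 6 mm, tilt under 0.08 rad), its centre within 10 mm in the pallet's x and y of an outline's centre, long side within 0.15 rad of the outline's; setup block in the tray; button up (below 1.5 mm; fully down means beyond 6 mm) (all of step 1 and all of step 4 and value of joint button below 0.0015 m); the robot touches nothing.
It fails at once if a case is tipped over (more than 0.9 rad) (angle between any of case_1_mid, case_2_mid, case_3_mid, case_4_mid, case_5_mid's own z axis and vertical above 0.9 rad).
It fails at once if the flange is shoved more than 8 cm from where it stood (distance of flange_mid from where it was at the start of the episode above 0.08 m).
Of case_1, case_2, case_3, case_4, case_5 only 4 to 5 are there at a start; the rules pass over those that are not, and their reading is None.
At some moment in a run one of case_1, case_2, case_3, case_4, case_5 may be knocked a few centimetres aside while the robot is not near it.
It also fails if it takes over 210 s, if anything falls off the work surface, if the arm or the gripper's body presses on something with over 40 N, if the wrist force passes 120 N, or if a joint passes its speed limit or range.

## Robot

A 7-joint arm with a two-finger parallel gripper is mounted at the origin on a cart in front of the work surface, level with it; the furniture and walls round the work are solid. World frame = base frame: x ahead of the robot, y to its left, z up, the work surface at z = 0. Lengths are in m, angles in rad, forces in N, time in s.
With the tool pointing down it reaches from about 0.35 to 0.9 m from the base axis. Payload 7.2 kg.
Tool frame: the origin (TCP) lies on the centre line of the jaws, within the pads' length; the fingertips stand 8 mm ahead of it and the grasp point (between the pads) lies 11 mm behind it; z points along the fingers, y is the line along which they close (so a half turn about z gives the same grasp; the last joint's range is limited). The gripper opens to 88 mm and grips with 3 to 60 N. Pads are 20 mm wide; open, the fingers measure 115 mm over their backs; the gripper's body (75 mm by 178 mm) begins 61 mm behind the grasp point.
Start: joints at [1.261, 0.411, -0.013, 1.596, 0.006, 1.134, -0.082], TCP at [0.15, -0.607, 0.231] pointing down, gripper open.
Joint ranges: [-2.95, 2.95], [-0.29, 1.99], [-1.47, 1.44], [0.14, 2.54], [-1.03, 4.17], [0.13, 1.85], [-2.86, 2.86]. Speed limits (rad/s): [2.39, 2.39, 3.01, 3.01, 3.14, 3.14, 3.14].

## Interface

Orientations are given as a unit quaternion [w, x, y, z].
In Python, from workcell import read_state, get_image, get_calibration, sign_off, recognise, landmark_of gives the robot as it stands. The module is installed in compiled form; this text tells all that it offers.
- The arm moves only by the tool play_rows, never from a script. Its argument "steps" is one flat list of numbers, 6 for each row, row after row: the shift along the world's x, y, z in units of 40 mm (1.0 is 40 mm), then the turn, a rotation vector about the world's x, y, z in units of 6 degrees (1.0 is 6 degrees). A call has 1 to 10 rows; each row shifts and turns the commanded pose from where the row before left it; what a row does not reach is not made up. A row lasts 1/12 s, in which the tool goes at most 41.7 mm and 7.16 degrees, less where a joint would pass 70% of its speed; a pose out of reach is approached as far as the arm can. A call is refused whole if a number of a shift passes 1 or a number of a turn 1, either way. A call with a gripper value outside its range is refused whole. "fingers" is the closure, from -1 (fully open) to 1 (shut), set as the call begins (left out, the last holds). The fingers move at their own pace and stop on an object; "newtons" is the grip in N (left out, the last holds). Time passes only in rows, so rows that do not move let the fingers close. It gives the time, the measured TCP pose, the force, the opening and the grip force at its end, in the units of the state.
- read_state(): the state, without advancing time (a new reading comes with each control period).
- get_image(name): name is "scene" or "top" or "wrist"; returns (picture, depth): 384x512x3 uint8, red, green, blue; 384x512 float32, m along the optical axis (not along the pixel's ray), 0 where there is no reading.
- get_calibration(name): a dict with "mtx" (3x3 intrinsics, pixels), "camera_from_world" (4x4, takes a point from world to camera coordinates); the wrist camera has in their place "mount" (4x4, takes a point from camera to tool coordinates, whose origin is the TCP and whose axes are the flange's). Camera axes: x right, y up, looking along -z (the intrinsics and any distortion apply to the point x, -y, -z); pixel columns grow to the right and rows downward; lengths in m; the calibration is good to about 2 mm. A picture is of the moment at which its call begins: read the wrist's pose just before it. get_calibration takes no time and is no camera call.
- sign_off(): hands the job in; it is judged then, once.
Trained networks look in the newest picture that a camera, given by its name, has taken for a name from the list of things; names that differ only in an ending like _2 or _b are one class to them, and where a whole thing is asked for, a point or a joint stands for the part that bears it (a point fixed in the world has none). Each returns a list of dicts, best first, with "p" (0 to 1); they miss things now and then, are a little off and sometimes report something else, mostly with a low value. They report only what shows in the picture. A call takes as long as a camera call.
- recognise(camera, thing): "position" ([column, row] in pixels, amid what is visible of it).
- landmark_of(camera, thing): "position" ([column, row] in pixels: a listed point, or the origin of a listed thing).
The state is a dict: "time": time; "qpos": joint angles; "qvel": joint speeds; "effort": joint torques, N m; "ee_pos": TCP position; "tcp_rot": TCP orientation; "wrist_force": force on the tool from outside, world axes, zero at the start; "wrist_torque": the same for the moment, N m; "width": finger opening in m; "finger_force": force on a finger pad.
Only numpy, scipy, OpenCV 4.12 (cv2) and the standard library are available. Lean on these libraries where they do the work, as an engineer would, in place of code of your own. Each camera call takes 0.05 s, during which the arm holds its last target. There are 200 camera calls.

## Working session

There is one attempt and no reset: what is moved stays moved. The work goes in short steps, Python scripts to look and compute and a tool call to move; the robot and the scene stay as the last step left them, time stands still between calls to the robot, and variables do not carry over. Pictures are saved under pics/ and viewed, at most 14 in all, crops included, and the job is handed in when it is done.

Besides the shell and the picture viewer there is one more tool, called after "Call:" in YAML: its name, and indented under it one key for each argument. play_rows: Moves the arm, as the interface text tells. Its arguments: {"type":"object","properties":{"steps":{"type":"array","items":{"type":"number"}},"fingers":{"type":"number"},"newtons":{"type":"number"}},"required":["steps"]}

```bash
mkdir -p pics
cat > h.py <<'E'
import numpy as np, cv2
from workcell import *
from scipy.spatial.transform import Rotation as R
def w_from_c(name):
    c=get_calibration(name)
    if name=='wrist':
        s=read_state(); q=s['tcp_rot']; T=np.eye(4); T[:3,:3]=R.from_quat([q[1],q[2],q[3],q[0]]).as_matrix(); T[:3,3]=s['ee_pos']
        return c['mtx'],T@c['mount']
    return c['mtx'],np.linalg.inv(c['camera_from_world'])
def cloud(name):
    K,T=w_from_c(name); im,d=get_image(name)
    v,u=np.mgrid[:d.shape[0],:d.shape[1]]
    P=np.stack([(u-K[0,2])/K[0,0]*d,-(v-K[1,2])/K[1,1]*d,-d],-1)
    W=P@T[:3,:3].T+T[:3,3]; W[d==0]=np.nan
    return im,d,W
def save(n,im): cv2.imwrite('pics/'+n,im[:,:,::-1])
def onplane(name,uv,z,KT=None):
    K,T=KT or w_from_c(name)
    r=T[:3,:3]@np.array([(uv[0]-K[0,2])/K[0,0],-(uv[1]-K[1,2])/K[1,1],-1])
    return T[:3,3]+r*(z-T[2,3])/r[2]
E
python3 - <<'E'
from h import *
s=read_state(); print(s)
print({k:v for k,v in get_calibration('top').items()})
im,d,W=cloud('top'); save('top.png',im)
np.save('W.npy',W)
for t,z in [('pallet',0.04),('setup_block_mid',.053),('bin',0),('button_top',.055),('flange_mid',.011),('case_1_mid',.036)]:
    for r in landmark_of('top',t): print(t,np.round(r['position'],1),round(r['p'],2),np.round(onplane('top',r['position'],z),3))
im,d=get_image('scene'); save('scene.png',im)
E
```

```text
{'time': 0.0, 'qpos': array([ 1.26077309,  0.4118697 , -0.01271406,  1.59702958,  0.00556509,
        1.13431717, -0.0821826 ]), 'qvel': array([-1.31930538e-03,  1.69832680e-03, -8.59278416e-04,  4.55370327e-04,
       -8.26044891e-06,  6.39776754e-04,  1.10650064e-03]), 'effort': array([ 4.72205593e-04, -5.87944615e+01,  6.42229468e-01, -2.91068298e+01,
       -5.36600850e-02,  1.84367120e-02,  1.27274971e-04]), 'ee_pos': array([ 0.14952386, -0.60634118,  0.2298338 ]), 'tcp_rot': array([-7.82765052e-04,  9.92697027e-01,  1.20631597e-01, -1.35669505e-04]), 'wrist_force': array([-0.98701846, -0.01100892,  0.39135025]), 'wrist_torque': array([-0.01439339, -0.03075873,  0.02787908]), 'finger_force': 0.0, 'width': 0.08775239290175932}
{'mtx': array([[368.96805518,   0.        , 258.98479634],
       [  0.        , 368.96805518, 191.18092035],
       [  0.        ,   0.        ,   1.        ]]), 'camera_from_world': array([[ 2.69437567e-03, -9.99777100e-01, -2.09401607e-02,
         1.44761564e-02],
       [ 9.94045622e-01,  3.96698040e-04,  1.08963954e-01,
        -5.05809778e-01],
       [-1.08931360e-01, -2.11090649e-02,  9.93825119e-01,
        -1.26825399e+00],
       [ 0.00000000e+00,  0.00000000e+00,  0.00000000e+00,
         1.00000000e+00]])}
pallet [257.5 172.8] 0.75 [0.569 0.02  0.04 ]
pallet [207.5 159.5] 0.48 [0.617 0.197 0.04 ]
setup_block_mid [252.8 171.7] 0.68 [0.571 0.036 0.053]
setup_block_mid [265.7 164.6] 0.62 [ 0.596 -0.008  0.053]
bin [249.8 172.9] 0.67 [0.575 0.049 0.   ]
bin [385.4 176.7] 0.64 [ 0.561 -0.436  0.   ]
bin [237.5 166.2] 0.55 [0.6   0.094 0.   ]
button_top [137.4 177.9] 0.6 [0.549 0.438 0.055]
flange_mid [330.2 208.7] 0.53 [ 0.446 -0.236  0.011]
case_1_mid [191.5 211.4] 0.66 [0.434 0.25  0.036]
case_1_mid [239.9 183.2] 0.2 [0.533 0.082 0.036]
```

View pics/top.png

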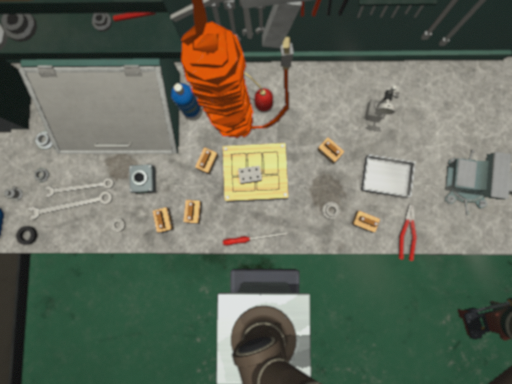

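View pics/scene.png

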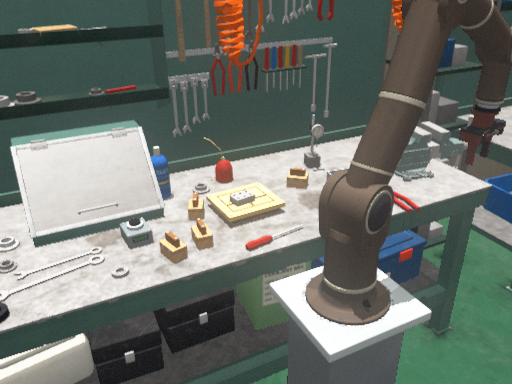

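Top view: cases at px (206,160), (162,219), (192,211), (331,149), (366,221). The pallet is at (255,172) with the block at (250,174), the tray at (387,176), the button at (139,178) and the flange at (331,211). An orange hose hangs at about (230,90).

Run:
```python
from h import *
W=np.load('W.npy'); z=W[...,2]
print('hose',[(np.round(W[v,u],3)) for u,v in [(230,90),(235,130),(262,97),(288,70),(250,126)]])
for n,(u,v) in dict(A=(206,160),B=(162,219),C=(192,211),D=(331,149),E=(366,221),flange=(331,211),pal=(255,172),tray=(387,176),but=(139,178)).items():
    r=42 if n in('pal','tray') else 18
    S=W[v-r:v+r,u-r:u+r].reshape(-1,3)
    for lo,hi in [(.008,.03),(.03,.055),(.055,.09)]:
        Q=S[(S[:,2]>lo)&(S[:,2]<hi)]
        if len(Q)<8: continue
        c,wh,a=cv2.minAreaRect(Q[:,:2].astype(np.float32))
        print(n,lo,len(Q),np.round(Q.mean(0),3),'rect',np.round(c,3),np.round(wh,3),round(a,1))
```

```text
hose [array([0.565, 0.04 , 0.811]), array([0.561, 0.05 , 0.618]), array([0.826, 0.004, 0.086]), array([ 0.963, -0.091, -0.002]), array([0.581, 0.022, 0.576])]
A 0.008 33 [0.602 0.191 0.018] rect [0.602 0.217] [0.065 0.105] 6.0
A 0.03 275 [0.613 0.194 0.042] rect [0.609 0.191] [0.112 0.099] 0.8
A 0.055 93 [0.614 0.204 0.07 ] rect [0.615 0.205] [0.016 0.059] 67.4
B 0.008 41 [0.403 0.334 0.018] rect [0.399 0.335] [0.039 0.088] 73.1
B 0.03 240 [0.404 0.35  0.043] rect [0.405 0.354] [0.078 0.052] 14.4
B 0.055 105 [0.404 0.353 0.069] rect [0.405 0.354] [0.06  0.017] 15.5
C 0.008 28 [0.429 0.228 0.017] rect [0.419 0.235] [0.033 0.095] 58.0
C 0.03 247 [0.433 0.248 0.043] rect [0.434 0.251] [0.052 0.078] 84.9
C 0.055 96 [0.434 0.25  0.069] rect [0.435 0.251] [0.017 0.058] 84.9
D 0.008 35 [ 0.633 -0.219  0.02 ] rect [ 0.633 -0.219] [0.076 0.002] 48.1
D 0.03 235 [ 0.648 -0.232  0.043] rect [ 0.651 -0.235] [0.078 0.051] 48.4
D 0.055 95 [ 0.651 -0.234  0.069] rect [ 0.652 -0.234] [0.058 0.017] 46.6
E 0.008 29 [ 0.401 -0.326  0.019] rect [ 0.389 -0.334] [0.089 0.04 ] 34.6
E 0.03 260 [ 0.4   -0.348  0.043] rect [ 0.401 -0.352] [0.079 0.053] 68.0
E 0.055 97 [ 0.4  -0.35  0.07] rect [ 0.401 -0.351] [0.059 0.017] 68.3
flange 0.008 122 [ 0.439 -0.235  0.016] rect [ 0.431 -0.23 ] [0.058 0.078] 50.3
pal 0.008 24 [0.58  0.115 0.019] rect [0.55  0.068] [0.253 0.172] 29.3
pal 0.03 3152 [0.574 0.031 0.039] rect [0.573 0.048] [0.195 0.255] 2.9
pal 0.055 330 [0.56  0.049 0.065] rect [0.561 0.049] [0.051 0.076] 8.3
tray 0.008 373 [ 0.531 -0.454  0.016] rect [ 0.531 -0.421] [0.229 0.208] 0.1
tray 0.03 376 [ 0.534 -0.419  0.04 ] rect [ 0.511 -0.424] [0.171 0.232] 77.8
but 0.008 57 [0.541 0.397 0.018] rect [0.533 0.407] [0.056 0.118] 54.7
but 0.03 493 [0.548 0.428 0.045] rect [0.55  0.433] [0.095 0.082] 2.7
but 0.055 161 [0.549 0.43  0.065] rect [0.55  0.432] [0.049 0.048] 63.7
```

Call:
play_rows:
  steps: [0.6,0.96,0,0,0,0.83,0.6,0.96,0,0,0,0.83,0.6,0.96,0,0,0,0.83,0.6,0.96,0,0,0,0.83,0.6,0.96,0,0,0,0.83,0.6,0.96,0,0,0,0.83,0.6,0.96,0,0,0,0.83,0.6,0.96,0,0,0,0.83,0.6,0.96,0,0,0,0.83,0.6,0.96,0,0,0,0.83]
  fingers: -1
  newtons: 40

```text
time: 1.23
ee_pos: [0.3711, -0.2517, 0.2311]
tcp_rot: [0.001, 0.849, 0.529, 0.0]
wrist_force: [1.5, -0.5, 0.9]
width: 0.0878
finger_force: 0.0
```

```bash
cat >> h.py <<'E'
def closing():
    q=read_state()['tcp_rot']; m=R.from_quat([q[1],q[2],q[3],q[0]]).as_matrix()
    return np.degrees(np.arctan2(m[1,1],m[0,1]))
def st():
    s=read_state(); q=s['tcp_rot']; m=R.from_quat([q[1],q[2],q[3],q[0]]).as_matrix()
    print('t',round(s['time'],2),'tcp',np.round(s['ee_pos'],4),'closing',round(closing(),1),'z',np.round(m[:,2],3),'w',round(s['width'],4),'F',np.round(s['wrist_force'],1),'q',np.round(s['qpos'],2))
E
python3 - <<'E'
from h import *
st()
W=np.load('W.npy'); z=W[...,2]
def rect(m):
    Q=W[m].astype(np.float32); c,wh,a=cv2.minAreaRect(Q[:,:2]); print(len(Q),np.round(c,4),np.round(wh,3),round(a,1))
    return Q
x,y=W[...,0],W[...,1]
# pallet: largest component of deck height
m=((z>.034)&(z<.075)&(x>.46)&(x<.69)&(y>-.1)&(y<.16)).astype(np.uint8)
n,l,s,c=cv2.connectedComponentsWithStats(m); k=1+s[1:,4].argmax(); rect(l==k)
m=((z>.032)&(z<.05)&(x>.43)&(x<.65)&(y>-.54)&(y<-.33)).astype(np.uint8)
n,l,s,c=cv2.connectedComponentsWithStats(m,connectivity=8); k=1+s[1:,4].argmax(); rect(l==k)
m=((z>.05)&(z<.09)&(x>.5)&(x<.6)&(y>.39)&(y<.48)); Q=rect(m); print(np.percentile(Q[:,2],[5,50,95]))
E
```

```text
t 1.23 tcp [ 0.3711 -0.2517  0.2311] closing -26.1 z [ 0.001 -0.001 -1.   ] w 0.0878 F [ 1.5 -0.5  0.9] q [ 0.85  0.13 -0.4   1.98  0.06  1.04 -0.03]Traceback (most recent call last):
  File "<stdin>", line 10, in <module>
  File "<stdin>", line 5, in rect
cv2.error: OpenCV(4.12.0) /io/opencv/modules/imgproc/src/convhull.cpp:143: error: (-215:Assertion failed) total >= 0 && (depth == CV_32F || depth == CV_32S) in function 'convexHull'
```

Call:
play_rows:
  steps: [0.6,0.96,0,0,0,0.83,0.6,0.96,0,0,0,0.83,0.6,0.96,0,0,0,0.83,0.6,0.96,0,0,0,0.83,0.6,0.96,0,0,0,0.83,0.6,0.96,0,0,0,0.83,0.6,0.96,0,0,0,0.83,0,0,0,0,0,0,0,0,0,0,0,0]

```text
time: 1.98
ee_pos: [0.5256, -0.0036, 0.2305]
tcp_rot: [-0.0, 0.651, 0.759, 0.001]
wrist_force: [-0.3, -1.2, -0.8]
width: 0.0879
finger_force: 0.0
```

Run:
```python
from h import *
st()
W=np.load('W.npy'); z=W[...,2]
def rect(m):
    Q=np.ascontiguousarray(W[m],dtype=np.float32); c,wh,a=cv2.minAreaRect(Q[:,:2].copy()); print(len(Q),np.round(c,4),np.round(wh,3),round(a,1))
    return Q
x,y=W[...,0],W[...,1]
m=((z>.034)&(z<.075)&(x>.46)&(x<.69)&(y>-.1)&(y<.16)).astype(np.uint8)
n,l,s,c=cv2.connectedComponentsWithStats(m); k=1+s[1:,4].argmax(); rect(l==k)
m=((z>.032)&(z<.05)&(x>.43)&(x<.65)&(y>-.54)&(y<-.33)).astype(np.uint8)
n,l,s,c=cv2.connectedComponentsWithStats(m,connectivity=8); k=1+s[1:,4].argmax(); rect(l==k)
m=((z>.05)&(z<.09)&(x>.5)&(x<.6)&(y>.39)&(y<.48)); Q=rect(m); print(np.percentile(Q[:,2],[5,50,95]))
im,d,V=cloud('wrist'); save('w1.png',im); st()
m=((V[...,2]>.055)&(V[...,2]<.08)).astype(np.uint8)
n,l,s,c=cv2.connectedComponentsWithStats(m); W=V
for k in np.argsort(-s[1:,4])[:3]+1: rect(l==k)
```

```text
t 1.98 tcp [ 0.5256 -0.0036  0.2305] closing 8.8 z [-0.     0.001 -1.   ] w 0.0879 F [-0.3 -1.2 -0.8] q [ 0.44  0.31 -0.65  1.8   0.21  1.1  -0.13]
3365 [0.5742 0.0317] [0.195 0.222] 2.8
274 [ 0.5597 -0.4341] [0.167 0.127] 81.5
197 [0.5496 0.4312] [0.085 0.074] 0.2
[0.05079158 0.0610009  0.07257804]
t 2.03 tcp [ 0.5249 -0.0058  0.2303] closing 8.6 z [-0.001  0.    -1.   ] w 0.0879 F [-1.  -0.7 -0.5] q [ 0.45  0.31 -0.65  1.8   0.21  1.1  -0.13]
3256 [0.5634 0.0459] [0.051 0.076] 8.9
1070 [ 0.8201 -0.0052] [0.029 0.064] 15.4
750 [ 0.654  -0.2378] [0.06  0.017] 47.8
```

View pics/w1.png

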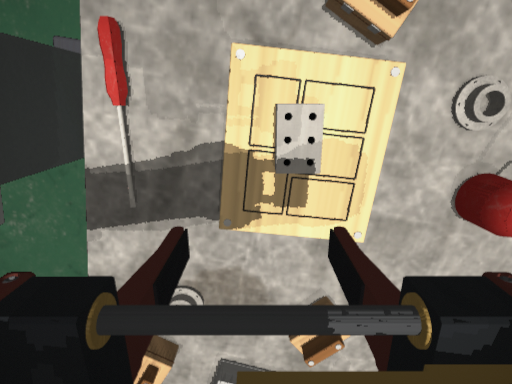

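The wrist view shows the block centred at about (300,138) on the deck outlines, and its depth fit agrees with the top view to about 3 mm.

Call:
play_rows:
  steps: [0.23,0.33,-0.8,0,0,0,0.23,0.33,-0.8,0,0,0,0.23,0.33,-0.8,0,0,0,0.23,0.33,-0.8,0,0,0,0,0,-0.3,0,0,0,0,0,-0.3,0,0,0,0,0,-0.3,0,0,0,0,0,-0.3,0,0,0,0,0,0,0,0,0,0,0,0,0,0,0]

```text
time: 2.87
ee_pos: [0.5618, 0.0457, 0.0549]
tcp_rot: [0.0, 0.653, 0.757, -0.0]
wrist_force: [1.0, 0.8, -0.1]
width: 0.0879
finger_force: 0.0
```

Call:
play_rows:
  steps: [0,0.02,-0.05,0,0,0,0,0,0,0,0,0,0,0,0,0,0,0,0,0,0,0,0,0,0,0,0,0,0,0,0,0,0,0,0,0,0,0,0,0,0,0,0,0,0,0,0,0]
  fingers: 1
  newtons: 55

```text
time: 3.53
ee_pos: [0.5623, 0.0475, 0.0529]
tcp_rot: [0.0, 0.653, 0.758, 0.0]
wrist_force: [0.1, -0.2, 1.9]
width: 0.0504
finger_force: 55.0
```

Call:
play_rows:
  steps: [0,0,0.6,0,0,0,0,0,0.9,0,0,0,0,-0.2,0.9,0,0,0,0,-0.7,0,0,0,-0.2,0,-0.7,0,0,0,-0.2,0,-0.7,0,0,0,-0.2,0,-0.7,0,0,0,-0.2,0,-0.7,0,0,0,-0.2,0,-0.7,0,0,0,-0.2,0,-0.7,0,0,0,-0.2]

```text
time: 4.37
ee_pos: [0.5602, -0.1578, 0.1472]
tcp_rot: [-0.001, 0.707, 0.707, -0.001]
wrist_force: [0.8, -0.0, -6.9]
width: 0.0502
finger_force: 55.0
```

Call:
play_rows:
  steps: [0,-0.7,0,0,0,-0.2,0,-0.7,0,0,0,-0.2,0,-0.7,0,0,0,-0.2,0,-0.7,0,0,0,-0.2,0,-0.7,0,0,0,-0.2,0,-0.7,0,0,0,-0.2,0,-0.7,0,0,0,-0.2,0,-0.7,0,0,0,0,0,0,0,0,0,0,0,0,0,0,0,0]

```text
time: 5.2
ee_pos: [0.5595, -0.3826, 0.1463]
tcp_rot: [-0.002, 0.758, 0.653, -0.001]
wrist_force: [-0.3, 1.5, -7.7]
width: 0.0505
finger_force: 55.0
```

```bash
python3 -c "
from h import *
st()"
```

```text
t 5.2 tcp [ 0.5595 -0.3826  0.1463] closing -8.5 z [-0.004  0.001 -1.   ] w 0.0505 F [-0.3  1.5 -7.7] q [ 0.82  0.62 -0.44  1.52  0.29  1.08  0.16]
```

Call:
play_rows:
  steps: [0,-0.43,0,0,0,0,0,-0.43,0,0,0,0,0,-0.43,0,0,0,0,0,0,-0.6,0,0,0,0,0,-0.6,0,0,0,0,0,-0.6,0,0,0,0,0,-0.6,0,0,0,0,0,-0.4,0,0,0,0,0,-0.3,0,0,0,0,0,0,0,0,0]

```text
time: 6.03
ee_pos: [0.56, -0.4296, 0.0207]
tcp_rot: [-0.003, 0.756, 0.655, -0.001]
wrist_force: [-0.7, 0.3, -6.8]
width: 0.0506
finger_force: 55.0
```

Call:
play_rows:
  steps: [0,0,0,0,0,0,0,0,0,0,0,0,0,0,0,0,0,0,0,0,0,0,0,0,0,0,0.4,0,0,0,0,0,0.9,0,0,0,0,0,0.9,0,0,0,0,0,0.9,0,0,0,0,0,0.9,0,0,0,0,0,0.9,0,0,0]
  fingers: 0.4

```text
time: 6.87
ee_pos: [0.5617, -0.4318, 0.2246]
tcp_rot: [0.001, 0.756, 0.654, 0.0]
wrist_force: [1.8, -0.5, -7.6]
width: 0.0505
finger_force: 55.0
```

I commanded an opening smaller than the block, so it is still held. I'll go back down and open wider.

Call:
play_rows:
  steps: [0,0,-0.8,0,0,0,0,0,-0.8,0,0,0,0,0,-0.8,0,0,0,0,0,-0.8,0,0,0,0,0,-0.7,0,0,0,0,0,-0.5,0,0,0,0,0,-0.4,0,0,0,0,0,-0.3,0,0,0,0,0,0,0,0,0,0,0,0,0,0,0]

```text
time: 7.7
ee_pos: [0.5624, -0.4325, 0.0179]
tcp_rot: [0.001, 0.756, 0.654, 0.0]
wrist_force: [-0.6, -0.9, -7.3]
width: 0.0506
finger_force: 55.0
```

Call:
play_rows:
  steps: [0,0,0,0,0,0,0,0,0,0,0,0,0,0,0,0,0,0,0,0,0,0,0,0,0,0,0.4,0,0,0,0,0,0.9,0,0,0,0,0,0.9,0,0,0,0,0,0.9,0,0,0,0,0,0.9,0,0,0,0,0,0,0,0,0]
  fingers: -0.45

```text
time: 8.53
ee_pos: [0.5655, -0.4338, 0.1873]
tcp_rot: [0.006, 0.756, 0.654, 0.002]
wrist_force: [1.4, -0.3, 0.5]
width: 0.0636
finger_force: 0.0
```

Run:
```python
from h import *
st()
im,d,W=cloud('wrist'); save('w2.png',im); st()
x,y,z=W[...,0],W[...,1],W[...,2]
m=(abs(x-.56)<.06)&(abs(y+.434)<.075)&(z<.036)&(z>.022); Q=np.ascontiguousarray(W[m],dtype=np.float32); print(len(Q),cv2.minAreaRect(Q[:,:2].copy()),np.median(Q[:,2]))
print('scene',landmark_of('wrist','setup_block_mid')[:1])
im,d,V=cloud('top')
for t in ['setup_block_mid']:
    for r in landmark_of('top',t): print(r,onplane('top',r['position'],.017))
for u,v in [(387,176)]:
    S=V[v-25:v+25,u-25:u+25].reshape(-1,3); S=S[(abs(S[:,2]-.03)<.008)]; print(len(S),S.mean(0))
```

```text
t 8.53 tcp [ 0.5655 -0.4338  0.1873] closing -8.3 z [ 0.011 -0.007 -1.   ] w 0.0636 F [ 1.4 -0.3  0.5] q [ 0.86  0.63 -0.44  1.39  0.28  1.17  0.24]
t 8.58 tcp [ 0.5644 -0.4333  0.1836] closing -8.3 z [ 0.008 -0.006 -1.   ] w 0.0637 F [ 0.9  0.4 -1.3] q [ 0.86  0.63 -0.44  1.4   0.28  1.16  0.24]
3367 ((0.5599808096885681, -0.43399450182914734), (0.11992000788450241, 0.14996489882469177), 0.013879405334591866) 0.029351348
scene []
{'position': [385.5, 172.3], 'p': 0.88} [ 0.57431818 -0.43183223  0.017     ]
{'position': [267.3, 183.2], 'p': 0.24} [ 0.53547404 -0.01394918  0.017     ]
464 [ 0.56127676 -0.42304084  0.02917856]
```

View pics/w2.png

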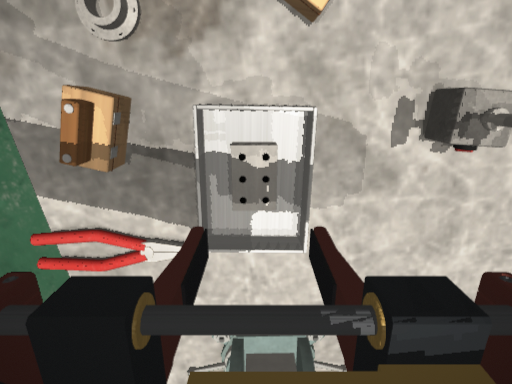

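The block lies in the middle of the tray (px (254,178)). Next is the button.

Call:
play_rows:
  steps: [-0.01,0.75,0.05,0,0,0.43,-0.01,0.75,0,0,0,0.43,-0.01,0.75,0,0,0,0.43,-0.01,0.75,0,0,0,0.43,-0.01,0.75,0,0,0,0.43,-0.01,0.75,0,0,0,0.43,-0.01,0.75,0,0,0,0.43,-0.01,0.75,0,0,0,0.43,-0.01,0.75,0,0,0,0.43,-0.01,0.75,0,0,0,0.43]
  fingers: 1
  newtons: 20

```text
time: 9.57
ee_pos: [0.5567, -0.1307, 0.1774]
tcp_rot: [-0.001, 0.59, 0.807, -0.0]
wrist_force: [1.0, -0.2, 0.4]
width: 0.0011
finger_force: 0.0
```

Call:
play_rows:
  steps: [-0.01,0.75,0,0,0,0.43,-0.01,0.75,0,0,0,0.43,-0.01,0.75,0,0,0,0.43,-0.01,0.75,0,0,0,0.43,-0.01,0.75,0,0,0,0.43,-0.01,0.75,0,0,0,0.43,-0.01,0.75,0,0,0,0.43,-0.01,0.75,0,0,0,0.43,-0.01,0.75,0,0,0,0.43,-0.01,0.75,0,0,0,0.43]

```text
time: 10.4
ee_pos: [0.5529, 0.1688, 0.1774]
tcp_rot: [-0.001, 0.395, 0.919, -0.001]
wrist_force: [-0.5, 0.4, -0.5]
width: 0.0001
finger_force: 0.0
```

Call:
play_rows:
  steps: [-0.01,0.75,0,0,0,0.43,-0.01,0.75,0,0,0,0.43,-0.01,0.75,0,0,0,0.43,-0.01,0.75,0,0,0,0.43,-0.01,0.75,0,0,0,0.43,-0.01,0.75,0,0,0,0.43,0,0,0,0,0,0,0,0,0,0,0,0]

```text
time: 11.07
ee_pos: [0.5497, 0.3496, 0.1771]
tcp_rot: [-0.001, 0.267, 0.964, -0.0]
wrist_force: [0.5, -0.6, 0.7]
width: 0.0007
finger_force: 0.0
```

Run:
```python
from h import *
im,d,W=cloud('wrist'); save('w3.png',im); st()
for r in landmark_of('wrist','button_top'): 
    u,v=np.int_(r['position']); print(r,W[v,u],onplane('wrist',r['position'],.062))
x,y,z=W[...,0],W[...,1],W[...,2]
m=(abs(x-.55)<.06)&(abs(y-.432)<.06)&(z<.1)&(z>.04)
print(np.histogram(z[m],bins=np.arange(.04,.1,.004)))
for lo,hi in[(.042,.052),(.054,.08)]:
  Q=np.ascontiguousarray(W[m&(z>lo)&(z<hi)],dtype=np.float32); print(len(Q),cv2.minAreaRect(Q[:,:2].copy()))
```

```text
t 11.12 tcp [0.5506 0.3477 0.1771] closing 58.9 z [-0.002 -0.001 -1.   ] w 0.0004 F [ 0.5 -0.4 -0.8] q [-0.11  0.64 -0.82  1.54  0.49  1.17  0.01]
{'position': [337.6, 151.7], 'p': 0.9} [0.55088575 0.43140631 0.07036714] [0.55632902 0.42969328 0.062     ]
{'position': [71.3, 312.2], 'p': 0.25} [0.4984828  0.3179768  0.26389384] [0.56386671 0.08932445 0.062     ]
(array([ 133, 4761,  372,   39,  985,   93,   41, 1077,   81,    0,    0,
          0,    0,    0]), array([0.04 , 0.044, 0.048, 0.052, 0.056, 0.06 , 0.064, 0.068, 0.072,
       0.076, 0.08 , 0.084, 0.088, 0.092, 0.096]))
5246 ((0.5526154637336731, 0.4301602244377136), (0.0945725291967392, 0.08012118190526962), 3.009021282196045)
2300 ((0.5525206327438354, 0.4299006164073944), (0.05062950402498245, 0.051323771476745605), 71.5411605834961)
```

View pics/w3.png

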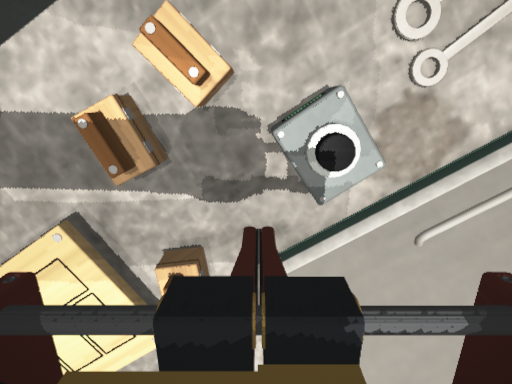

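The button is at px (336,152), its top at (0.551, 0.431, 0.070).

Call:
play_rows:
  steps: [0.02,0.52,0,0,0,0,0,0.52,0,0,0,0,0,0.52,0,0,0,0,0,0.52,-0.5,0,0,0,0,0,-0.7,0,0,0,0,0,-0.7,0,0,0,0,0,-0.3,0,0,0,0,0,0,0,0,0,0,0,0,0,0,0]

```text
time: 11.92
ee_pos: [0.5529, 0.4297, 0.0907]
tcp_rot: [-0.0, 0.27, 0.963, -0.001]
wrist_force: [0.3, -0.4, -0.5]
width: 0.0008
finger_force: 0.0
```

Call:
play_rows:
  steps: [0,0,-0.1,0,0,0,0,0,-0.1,0,0,0,0,0,-0.1,0,0,0,0,0,-0.1,0,0,0,0,0,-0.05,0,0,0,0,0,0,0,0,0,0,0,0,0,0,0]

```text
time: 12.5
ee_pos: [0.5529, 0.4313, 0.0733]
tcp_rot: [0.001, 0.269, 0.963, 0.001]
wrist_force: [2.3, 0.6, 4.9]
width: 0.0003
finger_force: 2.0
```

Call:
play_rows:
  steps: [0,0,-0.05,0,0,0,0,0,-0.05,0,0,0,0,0,-0.05,0,0,0,0,0,0,0,0,0]

```text
time: 12.83
ee_pos: [0.553, 0.4314, 0.071]
tcp_rot: [0.001, 0.269, 0.963, 0.001]
wrist_force: [-4.1, -8.0, 28.3]
width: 0.0007
finger_force: 14.3
```

Call:
play_rows:
  steps: [0,0,0.3,0,0,0,0,0,0.6,0,0,0,0,0,0.8,0,0,0,0,0,0.8,0,0,0,-0.4,-0.2,0,0,0,0.86,-0.4,-0.2,0,0,0,0.86,-0.4,-0.2,0,0,0,0.86,-0.4,-0.2,0,0,0,0.86,-0.4,-0.2,0,0,0,0.86,-0.4,-0.2,0,0,0,0.86]

```text
time: 13.67
ee_pos: [0.4547, 0.3823, 0.166]
tcp_rot: [-0.001, -0.0, 1.0, -0.001]
wrist_force: [-0.3, -0.4, -0.4]
width: 0.0006
finger_force: 0.0
```

Call:
play_rows:
  steps: [-0.4,-0.2,0,0,0,0.86,-0.4,-0.2,0,0,0,0.86,-0.4,-0.2,0,0,0,0.86,0,0,0,0,0,0,0,0,0,0,0,0]
  fingers: 0.1
  newtons: 35

```text
time: 14.08
ee_pos: [0.4079, 0.3585, 0.1664]
tcp_rot: [-0.0, -0.132, 0.991, -0.0]
wrist_force: [0.2, 0.2, 0.0]
width: 0.0303
finger_force: 0.0
```

```bash
cat >> h.py <<'E'
def battens(name,zlo=.058,zhi=.09,amin=30,area=None):
    im,d,W=cloud(name); z=W[...,2]
    m=((z>zlo)&(z<zhi)).astype(np.uint8)
    n,l,s,c=cv2.connectedComponentsWithStats(m)
    for k in range(1,n):
        if s[k,4]<amin: continue
        Q=np.ascontiguousarray(W[l==k],dtype=np.float32); (c,wh,a)=cv2.minAreaRect(Q[:,:2].copy())
        if max(wh)>.08 or max(wh)<.045 or min(wh)>.025: continue
        clo=a if wh[0]<wh[1] else a+90   # closing direction: along the thin side
        print(name,'batten',np.round(c,4),np.round(wh,3),'closing',round((clo+90)%180-90,1),'z',round(float(np.percentile(Q[:,2],80)),4),'px',[int(v) for v in np.argwhere(l==k).mean(0)[::-1]])
    return im,d,W
E
python3 - <<'E'
from h import *
st(); battens('top'); im,d,W=battens('wrist',amin=200); st(); save('w4.png',im)
E
```

```text
t 14.08 tcp [0.4079 0.3585 0.1664] closing 105.2 z [-0.    -0.001 -1.   ] w 0.0303 F [0.2 0.2 0. ] q [-0.03  0.57 -1.07  1.82  0.56  1.1   0.53]
top batten [0.9091 0.312 ] [0.003 0.072] closing 89.3 z 0.0835 px [174, 75]
top batten [ 0.6522 -0.2339] [0.058 0.018] closing -44.7 z 0.0726 px [331, 147]
top batten [0.6145 0.2042] [0.017 0.059] closing 67.4 z 0.0726 px [203, 158]
top batten [0.4384 0.2505] [0.016 0.051] closing 85.5 z 0.0725 px [189, 209]
top batten [ 0.4005 -0.351 ] [0.059 0.017] closing -20.9 z 0.0733 px [368, 221]
wrist batten [0.4361 0.2492] [0.017 0.061] closing 85.9 z 0.0724 px [137, 193]
wrist batten [0.4067 0.3525] [0.06  0.016] closing -76.1 z 0.0726 px [252, 191]
t 14.18 tcp [0.409  0.3592 0.1665] closing 105.1 z [-0.  0. -1.] w 0.0374 F [ 0.2 -0.3 -0.3] q [-0.03  0.57 -1.07  1.82  0.56  1.1   0.53]
```

Call:
play_rows:
  steps: [-0.05,-0.16,0,0,0,-0.2,0,0,-0.6,0,0,0,0,0,-0.6,0,0,0,0,0,-0.6,0,0,0,0,0,-0.5,0,0,0,0,0,-0.35,0,0,0,0,0,-0.1,0,0,0,0,0,0,0,0,0]

```text
time: 14.85
ee_pos: [0.406, 0.3524, 0.0559]
tcp_rot: [-0.001, -0.122, 0.993, -0.0]
wrist_force: [0.5, 0.2, 0.3]
width: 0.0398
finger_force: 0.0
```

Call:
play_rows:
  steps: [0,0,0,0,0,0,0,0,0,0,0,0,0,0,0,0,0,0,0,0,0,0,0,0,0,0,0,0,0,0,0,0,0,0,0,0]
  fingers: 1

```text
time: 15.35
ee_pos: [0.4067, 0.353, 0.0575]
tcp_rot: [0.001, -0.122, 0.993, 0.0]
wrist_force: [-0.3, -0.3, 6.8]
width: 0.0156
finger_force: 35.0
```

Call:
play_rows:
  steps: [0,0,0.6,0,0,0,0,0,0.9,0,0,0,0,0,0.9,0,0,0,0,0,0.4,0,0,0,0.33,-0.63,0,0,0,-0.12,0.33,-0.63,0,0,0,-0.12,0.33,-0.63,0,0,0,-0.12,0.33,-0.63,0,0,0,-0.12,0.33,-0.63,0,0,0,-0.12,0.33,-0.63,0,0,0,-0.12]

```text
time: 16.18
ee_pos: [0.4856, 0.1997, 0.1684]
tcp_rot: [-0.0, -0.084, 0.996, -0.0]
wrist_force: [0.9, -0.4, -3.7]
width: 0.0154
finger_force: 35.0
```

Call:
play_rows:
  steps: [0.33,-0.63,0,0,0,-0.12,0.33,-0.63,0,0,0,-0.12,0.33,-0.63,0,0,0,-0.12,0.33,-0.63,0,0,0,-0.12,0.33,-0.63,0,0,0,-0.12,0.33,-0.63,0,0,0,-0.12,0.33,-0.63,0,0,0,-0.12,0,0,0,0,0,0,0,0,0,0,0,0]

```text
time: 16.93
ee_pos: [0.5779, 0.0229, 0.1678]
tcp_rot: [-0.001, -0.039, 0.999, -0.0]
wrist_force: [0.0, 1.4, -2.8]
width: 0.016
finger_force: 35.0
```

Run:
```python
from h import *
st()
im,d,W=cloud('wrist'); save('w5.png',im); st()
x,y,z=W[...,0],W[...,1],W[...,2]
m=((z>.033)&(z<.046)&(x>.46)&(x<.7)&(y>-.1)&(y<.16)).astype(np.uint8)
n,l,s,c=cv2.connectedComponentsWithStats(m)
for k in np.argsort(-s[1:,4])[:2]+1:
    Q=np.ascontiguousarray(W[l==k],dtype=np.float32); print(len(Q),cv2.minAreaRect(Q[:,:2].copy()))
```

```text
t 16.93 tcp [0.5779 0.0229 0.1678] closing 94.5 z [-0.001 -0.    -1.   ] w 0.016 F [ 0.   1.4 -2.8] q [ 0.59  0.6  -1.01  1.74  0.56  1.13  1.05]
t 16.98 tcp [0.5773 0.0247 0.1681] closing 94.6 z [-0.001  0.001 -1.   ] w 0.0157 F [-0.5  1.4 -2.7] q [ 0.58  0.6  -1.01  1.74  0.56  1.12  1.05]
31722 ((0.5765566229820251, 0.028915122151374817), (0.19401046633720398, 0.22238001227378845), 2.7941696643829346)
```

View pics/w5.png

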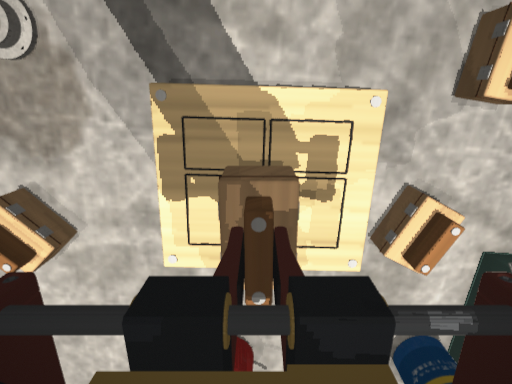

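The pallet is cleanly visible at px (265,178), and the held case hangs straight.

Call:
play_rows:
  steps: [0.25,-0.42,0,0,0,-0.1,0.25,-0.42,0,0,0,-0.1,0.25,-0.42,0,0,0,-0.1,0,0,-0.5,0,0,0,0,0,-0.5,0,0,0,0,0,-0.4,0,0,0,0,0,-0.2,0,0,0,0,0,0,0,0,0,0,0,0,0,0,0]

```text
time: 17.73
ee_pos: [0.608, -0.0252, 0.1048]
tcp_rot: [-0.0, -0.025, 1.0, 0.0]
wrist_force: [0.4, 0.1, -2.9]
width: 0.0156
finger_force: 35.0
```

```bash
python3 -c "
from h import *
st()"
```

```text
t 17.73 tcp [ 0.608  -0.0252  0.1048] closing 92.9 z [-0.  0. -1.] w 0.0156 F [ 0.4  0.1 -2.9] q [ 0.59  0.71 -0.93  1.72  0.64  1.05  1.06]
```

Call:
play_rows:
  steps: [0,0,-0.08,0,0,0,0,0,-0.08,0,0,0,0,0,0,0,0,0,0,0,0,0,0,0]

```text
time: 18.07
ee_pos: [0.608, -0.0254, 0.0986]
tcp_rot: [0.0, -0.025, 1.0, -0.0]
wrist_force: [-0.0, -0.1, -3.0]
width: 0.0157
finger_force: 35.0
```

Call:
play_rows:
  steps: [0,0,0,0,0,0,0,0,0,0,0,0,0,0,0,0,0,0,0,0,0.2,0,0,0,0,0,0.7,0,0,0,0,0,0.9,0,0,0,-0.3,0.5,0.2,0,0,-0.05,-0.35,0.57,0,0,0,-0.1,-0.35,0.57,0,0,0,-0.1,-0.35,0.57,0,0,0,-0.1]
  fingers: 0.1

```text
time: 18.9
ee_pos: [0.5535, 0.064, 0.1794]
tcp_rot: [0.001, -0.006, 1.0, -0.0]
wrist_force: [-0.1, -0.5, 0.2]
width: 0.0399
finger_force: 0.0
```

Call:
play_rows:
  steps: [-0.35,0.57,0,0,0,-0.1,-0.35,0.57,0,0,0,-0.1,-0.35,0.57,0,0,0,-0.1,-0.35,0.57,0,0,0,-0.1,-0.35,0.57,0,0,0,-0.1,-0.35,0.57,0,0,0,-0.1,-0.35,0.57,0,0,0,-0.1,-0.35,0.57,0,0,0,-0.1,0,0,0,0,0,0,0,0,0,0,0,0]

```text
time: 19.73
ee_pos: [0.4411, 0.2471, 0.1792]
tcp_rot: [0.001, 0.033, 0.999, 0.0]
wrist_force: [0.2, 0.1, 0.9]
width: 0.0395
finger_force: 0.0
```

Run:
```python
from h import *
st(); battens('wrist',zhi=.125,amin=200); st(); battens('top',zhi=.125)
```

```text
t 19.73 tcp [0.4411 0.2471 0.1792] closing 86.2 z [ 0.001  0.    -1.   ] w 0.0395 F [0.2 0.1 0.9] q [ 0.21  0.46 -1.05  1.9   0.46  1.05  0.47]
wrist batten [0.4361 0.2489] [0.016 0.06 ] closing 85.2 z 0.0726 px [260, 186]
wrist batten [ 6.219e-01 -1.000e-04] [0.047 0.003] closing -87.8 z 0.0699 px [61, 351]
t 19.78 tcp [0.4419 0.2457 0.1788] closing 86.1 z [ 0.001 -0.    -1.   ] w 0.0398 F [ 0.7  0.1 -1.3] q [ 0.21  0.46 -1.05  1.89  0.46  1.05  0.47]
top batten [ 0.6525 -0.2345] [0.058 0.018] closing -42.5 z 0.0729 px [331, 147]
top batten [0.6153 0.2046] [0.016 0.06 ] closing 65.6 z 0.0732 px [204, 158]
top batten [ 0.4008 -0.3508] [0.06  0.016] closing -21.3 z 0.0735 px [367, 221]
```

Call:
play_rows:
  steps: [-0.15,0.08,0,0,0,-0.15,0,0,-0.6,0,0,0,0,0,-0.6,0,0,0,0,0,-0.6,0,0,0,0,0,-0.6,0,0,0,0,0,-0.5,0,0,0,0,0,-0.16,0,0,0,0,0,0,0,0,0,0,0,0,0,0,0]

```text
time: 20.58
ee_pos: [0.4361, 0.2487, 0.0564]
tcp_rot: [-0.0, 0.043, 0.999, 0.0]
wrist_force: [0.6, 0.5, 0.6]
width: 0.0399
finger_force: 0.0
```

Call:
play_rows:
  steps: [0,0,0,0,0,0,0,0,0,0,0,0,0,0,0,0,0,0,0,0,0,0,0,0,0,0,0,0,0,0,0,0,0,0,0,0]
  fingers: 1

```text
time: 21.08
ee_pos: [0.4363, 0.2489, 0.0565]
tcp_rot: [0.001, 0.043, 0.999, 0.0]
wrist_force: [0.2, 0.0, 4.7]
width: 0.0156
finger_force: 35.0
```

Call:
play_rows:
  steps: [0,0,0.6,0,0,0,0,0,0.9,0,0,0,0,0,0.9,0,0,0,0,0,0.7,0,0,0,0.47,-0.61,0,0,0,0.15,0.47,-0.61,0,0,0,0.15,0.47,-0.61,0,0,0,0.15,0.47,-0.61,0,0,0,0.15,0.47,-0.61,0,0,0,0.15,0.47,-0.61,0,0,0,0.15]

```text
time: 21.92
ee_pos: [0.5489, 0.1005, 0.1794]
tcp_rot: [-0.0, -0.004, 1.0, -0.0]
wrist_force: [-0.3, 1.1, -2.0]
width: 0.0156
finger_force: 35.0
```

Call:
play_rows:
  steps: [0.47,-0.61,0,0,0,0.15,0.47,-0.61,0,0,0,0.15,0.45,-0.59,0,0,0,0.1,0,0,0,0,0,0,0,0,0,0,0,0,0,0,-0.6,0,0,0,0,0,-0.6,0,0,0,0,0,-0.3,0,0,0,0,0,0,0,0,0,0,0,0,0,0,0]

```text
time: 22.75
ee_pos: [0.6036, 0.0307, 0.1198]
tcp_rot: [-0.001, -0.026, 1.0, 0.0]
wrist_force: [0.5, 0.6, -1.6]
width: 0.016
finger_force: 35.0
```

```bash
python3 -c "
from h import *
st()"
```

```text
t 22.75 tcp [0.6036 0.0307 0.1198] closing 92.9 z [-0.001  0.    -1.   ] w 0.016 F [ 0.5  0.6 -1.6] q [ 0.51  0.69 -0.95  1.72  0.63  1.07  0.98]
```

Call:
play_rows:
  steps: [0.02,0,-0.2,0,0,0,0,0,-0.2,0,0,0,0,0,-0.15,0,0,0,0,0,0,0,0,0,0,0,0,0,0,0]

```text
time: 23.17
ee_pos: [0.6049, 0.0299, 0.0977]
tcp_rot: [-0.0, -0.025, 1.0, 0.0]
wrist_force: [0.1, 0.6, -1.7]
width: 0.0162
finger_force: 35.0
```

Call:
play_rows:
  steps: [0,0,0,0,0,0,0,0,0,0,0,0,0,0,0,0,0,0,0,0,0.2,0,0,0,0,0,0.7,0,0,0,0,0,0.9,0,0,0,0,0.3,0.2,0,0,-0.5,0.05,0.65,0,0,0,-0.8,0.05,0.65,0,0,0,-0.8,0.05,0.65,0,0,0,-0.8]
  fingers: 0.1

```text
time: 24.0
ee_pos: [0.6115, 0.1205, 0.1793]
tcp_rot: [0.001, 0.129, 0.992, 0.0]
wrist_force: [1.0, -0.3, 1.1]
width: 0.0399
finger_force: 0.0
```

Call:
play_rows:
  steps: [0.05,0.7,0,0,0,-0.8,0.05,0.7,0,0,0,-0.8,0.05,0.68,0,0,0,0,0,0,0,0,0,0,0,0,0,0,0,0]

```text
time: 24.42
ee_pos: [0.6165, 0.2056, 0.1788]
tcp_rot: [0.0, 0.207, 0.978, 0.001]
wrist_force: [0.4, -0.3, -0.1]
width: 0.0394
finger_force: 0.0
```

Run:
```python
from h import *
st(); im,d,W=battens('wrist',zhi=.125,amin=200); st(); save('w6.png',im); battens('top',zhi=.125)
```

```text
t 24.42 tcp [0.6165 0.2056 0.1788] closing 66.1 z [ 0.001  0.001 -1.   ] w 0.0394 F [ 0.4 -0.3 -0.1] q [ 0.16  0.65 -0.86  1.55  0.52  1.18  0.36]
wrist batten [0.6174 0.2023] [0.016 0.06 ] closing 66.2 z 0.0726 px [256, 193]
t 24.47 tcp [0.617  0.2035 0.1784] closing 66.0 z [ 0. -0. -1.] w 0.0395 F [-0.4 -0.1  1. ] q [ 0.16  0.65 -0.86  1.55  0.52  1.18  0.36]
top batten [ 0.6523 -0.2343] [0.058 0.017] closing -43.2 z 0.073 px [331, 147]
top batten [ 0.4009 -0.3515] [0.059 0.017] closing -20.7 z 0.0731 px [368, 221]
```

View pics/w6.png

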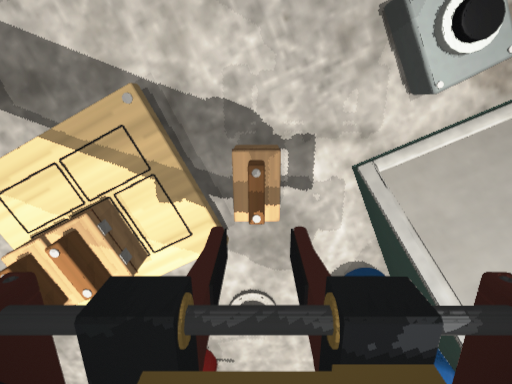

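Run:
```python
from h import *
im,d,W=cloud('wrist')
for p in [(365,165),(380,172),(400,220),(420,260),(500,110),(360,270)]: print(p,np.round(W[p[1],p[0]],3))
W=np.load('W.npy')
x,y,z=W[...,0],W[...,1],W[...,2]
dx,dy=x-.617,y-.203; a=np.radians(66); c=dx*np.cos(a)+dy*np.sin(a); s=-dx*np.sin(a)+dy*np.cos(a)
m=(abs(c)<.105)&(abs(s)<.055)&(z>.08)&(z<.4); print(m.sum(), W[m][:5])
```

```text
(365, 165) [0.64  0.309 0.048]
(380, 172) [0.65  0.318 0.056]
(400, 220) [0.685 0.31  0.094]
(420, 260) [0.71  0.307 0.122]
(500, 110) [0.641 0.442 0.049]
(360, 270) [0.785 0.271 0.007]
0 []
```

The footprint is clear. The case is at px (256,193).

Call:
play_rows:
  steps: [0,-0.03,-0.6,0,0,0,0,0,-0.6,0,0,0,0,0,-0.6,0,0,0,0,0,-0.6,0,0,0,0,0,-0.5,0,0,0,0,0,-0.15,0,0,0,0,0,0,0,0,0,0,0,0,0,0,0]

```text
time: 25.23
ee_pos: [0.6176, 0.2012, 0.0566]
tcp_rot: [0.0, 0.21, 0.978, 0.0]
wrist_force: [0.0, 1.3, -0.4]
width: 0.0394
finger_force: 0.0
```

Call:
play_rows:
  steps: [0,0,0,0,0,0,0,0,0,0,0,0,0,0,0,0,0,0,0,0,0,0,0,0,0,0,0,0,0,0,0,0,0,0,0,0]
  fingers: 1

```text
time: 25.73
ee_pos: [0.6174, 0.2021, 0.0565]
tcp_rot: [0.0, 0.209, 0.978, 0.0]
wrist_force: [0.5, 0.8, 2.8]
width: 0.0159
finger_force: 35.0
```

Call:
play_rows:
  steps: [0,0,0.6,0,0,0,0,0,0.9,0,0,0,0,0,0.9,0,0,0,0,0,0.7,0,0,0,-0.07,-0.48,0,0,0,0.75,-0.07,-0.48,0,0,0,0.75,-0.07,-0.48,0,0,0,0.75,-0.06,-0.48,0,0,0,0.75,-0.06,-0.48,0,0,0,0.75,-0.06,-0.49,0,0,0,0.73]

```text
time: 26.57
ee_pos: [0.6009, 0.0853, 0.1795]
tcp_rot: [-0.0, -0.026, 1.0, -0.0]
wrist_force: [0.3, -0.4, -3.0]
width: 0.0157
finger_force: 35.0
```

Call:
play_rows:
  steps: [0,0,0,0,0,0,0,0,0,0,0,0,0,0,-0.6,0,0,0,0,0,-0.6,0,0,0,0,0,-0.3,0,0,0,0,0,0,0,0,0,0,0,0,0,0,0]

```text
time: 27.15
ee_pos: [0.6011, 0.0873, 0.1198]
tcp_rot: [-0.001, -0.024, 1.0, 0.0]
wrist_force: [0.4, -0.5, -2.2]
width: 0.0161
finger_force: 35.0
```

```bash
python3 -c "
from h import *
st()"
```

```text
t 27.15 tcp [0.6011 0.0873 0.1198] closing 92.8 z [-0.001  0.001 -1.   ] w 0.0161 F [ 0.4 -0.5 -2.2] q [ 0.42  0.69 -0.95  1.71  0.63  1.08  0.89]
```

Call:
play_rows:
  steps: [0.02,-0.02,-0.2,0,0,0,0,0,-0.2,0,0,0,0,0,-0.15,0,0,0,0,0,0,0,0,0,0,0,0,0,0,0]

```text
time: 27.57
ee_pos: [0.6021, 0.0855, 0.0976]
tcp_rot: [-0.0, -0.024, 1.0, 0.0]
wrist_force: [0.6, 0.4, -1.6]
width: 0.0158
finger_force: 35.0
```

Call:
play_rows:
  steps: [0,0,0,0,0,0,0,0,0,0,0,0,0,0,0,0,0,0,0,0,0.2,0,0,0,0,0,0.8,0,0,0,0,0,0.9,0,0,0,0,0,0.4,0,0,-0.7,0,0,0,0,0,-1,0,0,0,0,0,-1,0,0,0,0,0,-1]
  fingers: 0.1

```text
time: 28.4
ee_pos: [0.6026, 0.0855, 0.1913]
tcp_rot: [0.001, 0.172, 0.985, 0.0]
wrist_force: [0.0, -0.3, 0.7]
width: 0.0392
finger_force: 0.0
```

Call:
play_rows:
  steps: [0.07,-0.42,0,0,0,-1,0.07,-0.42,0,0,0,-1,0.07,-0.42,0,0,0,-1,0.07,-0.42,0,0,0,-1,0.07,-0.42,0,0,0,-1,0.07,-0.42,0,0,0,-1,0.07,-0.42,0,0,0,-1,0.07,-0.42,0,0,0,-1,0.07,-0.42,0,0,0,-1,0.07,-0.42,0,0,0,-1]

```text
time: 29.23
ee_pos: [0.6305, -0.0831, 0.1909]
tcp_rot: [0.0, 0.641, 0.768, 0.0]
wrist_force: [-0.3, 0.1, 0.8]
width: 0.0396
finger_force: 0.0
```

Call:
play_rows:
  steps: [0.07,-0.42,0,0,0,-1,0.07,-0.42,0,0,0,-1,0.07,-0.42,0,0,0,-1,0.07,-0.42,0,0,0,-1,0.07,-0.42,0,0,0,-1,0.07,-0.42,0,0,0,-1,0.07,-0.42,0,0,0,-1,0.07,-0.42,0,0,0,-1,0.07,-0.42,0,0,0,-1,0,0,0,0,0,0]

```text
time: 30.07
ee_pos: [0.6553, -0.238, 0.1904]
tcp_rot: [0.001, 0.92, 0.391, -0.0]
wrist_force: [-1.2, 0.2, 0.4]
width: 0.0396
finger_force: 0.0
```

Run:
```python
from h import *
st(); battens('wrist',zhi=.125,amin=200); st(); im,d,W=battens('top',zhi=.125)
x,y,z=W[...,0],W[...,1],W[...,2]
m=(abs(x-.654)<.1)&(abs(y+.236)<.1)&(z>.09)&(z<.14);print(m.sum())
```

```text
t 30.07 tcp [ 0.6553 -0.238   0.1904] closing -44.0 z [ 0.001 -0.002 -1.   ] w 0.0396 F [-1.2  0.2  0.4] q [ 0.52  0.6  -0.39  1.43  0.24  1.16 -0.66]
wrist batten [ 0.6539 -0.2383] [0.06  0.016] closing -43.3 z 0.0725 px [257, 188]
t 30.12 tcp [ 0.6553 -0.2354  0.1903] closing -43.5 z [ 0.    -0.001 -1.   ] w 0.0396 F [ 0.7  0.2 -0.1] q [ 0.52  0.6  -0.39  1.43  0.24  1.16 -0.66]
0
```

Call:
play_rows:
  steps: [-0.03,-0.02,-0.6,0,0,0,0,0,-0.7,0,0,0,0,0,-0.7,0,0,0,0,0,-0.6,0,0,0,0,0,-0.5,0,0,0,0,0,-0.25,0,0,0,0,0,0,0,0,0,0,0,0,0,0,0]

```text
time: 30.83
ee_pos: [0.6547, -0.2333, 0.0565]
tcp_rot: [-0.0, 0.918, 0.396, 0.0]
wrist_force: [1.2, 0.6, 0.7]
width: 0.0393
finger_force: 0.0
```

Call:
play_rows:
  steps: [0,0,0,0,0,0,0,0,0,0,0,0,0,0,0,0,0,0,0,0,0,0,0,0,0,0,0,0,0,0,0,0,0,0,0,0]
  fingers: 1

```text
time: 31.33
ee_pos: [0.6547, -0.2349, 0.0565]
tcp_rot: [0.0, 0.919, 0.395, 0.0]
wrist_force: [0.2, -0.4, 2.8]
width: 0.0159
finger_force: 35.0
```

Call:
play_rows:
  steps: [0,0,0.6,0,0,0,0,0,0.9,0,0,0,0,0,0.9,0,0,0,0,0,0.9,0,0,0,-0.3,0.55,0,0,0,0.77,-0.3,0.55,0,0,0,0.77,-0.3,0.55,0,0,0,0.77,-0.3,0.55,0,0,0,0.77,-0.3,0.55,0,0,0,0.77,-0.3,0.55,0,0,0,0.77]

```text
time: 32.17
ee_pos: [0.5809, -0.1015, 0.1873]
tcp_rot: [-0.0, 0.796, 0.605, -0.001]
wrist_force: [0.1, 1.2, -2.8]
width: 0.0157
finger_force: 35.0
```

Call:
play_rows:
  steps: [-0.3,0.55,0,0,0,0.77,-0.3,0.55,0,0,0,0.77,-0.3,0.55,0,0,0,0.77,-0.25,0.55,0,0,0,0.75,0,0,0,0,0,0,0,0,0,0,0,0]

```text
time: 32.67
ee_pos: [0.5355, -0.0134, 0.1878]
tcp_rot: [-0.0, 0.69, 0.724, -0.0]
wrist_force: [0.6, -1.2, -2.7]
width: 0.0157
finger_force: 35.0
```

Run:
```python
from h import *
st(); im,d,W=battens('wrist',zlo=.1,zhi=.125,amin=200); save('w7.png',im); battens('top',zhi=.125)
```

```text
t 32.67 tcp [ 0.5355 -0.0134  0.1878] closing 2.8 z [-0.001 -0.    -1.   ] w 0.0157 F [ 0.6 -1.2 -2.7] q [ 0.46  0.38 -0.67  1.83  0.27  1.02 -0.27]
wrist batten [0.6019 0.0845] [0.06  0.016] closing -87.3 z 0.1126 px [351, 85]
wrist batten [0.6045 0.0293] [0.06  0.016] closing -87.3 z 0.1126 px [345, 157]
wrist batten [ 0.6079 -0.0256] [0.06  0.016] closing -86.7 z 0.1124 px [340, 219]
top batten [ 0.4007 -0.3515] [0.059 0.016] closing -21.9 z 0.0734 px [367, 221]
```

View pics/w7.png

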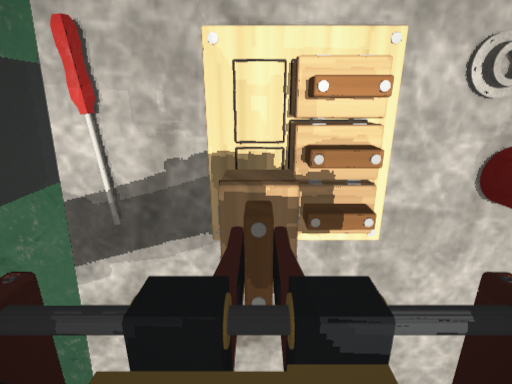

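The back row of three cases sits squarely in its outlines (px (345,85), (340,157), (338,210)). The fourth case is above place_1.

Call:
play_rows:
  steps: [0.03,-0.02,-0.6,0,0,0,0,0,-0.6,0,0,0,0,0,-0.5,0,0,0,0,0,-0.3,0,0,0,0,0,-0.2,0,0,0,0,0,0,0,0,0,0,0,0,0,0,0]

```text
time: 33.35
ee_pos: [0.5378, -0.0156, 0.1001]
tcp_rot: [-0.0, 0.691, 0.723, 0.0]
wrist_force: [0.4, 0.5, -2.5]
width: 0.0158
finger_force: 35.0
```

Call:
play_rows:
  steps: [0,0,-0.05,0,0,0,0,0,0,0,0,0,0,0,0,0,0,0]

```text
time: 33.6
ee_pos: [0.5379, -0.0154, 0.0986]
tcp_rot: [0.001, 0.691, 0.723, 0.0]
wrist_force: [-0.7, -0.3, -2.4]
width: 0.0156
finger_force: 35.0
```

Call:
play_rows:
  steps: [0,0,0,0,0,0,0,0,0,0,0,0,0,0,0,0,0,0,0,0,0.2,0,0,0,0,0,0.8,0,0,0,0,0,0.9,0,0,0,-0.24,-0.6,0.3,0,0,-0.28,-0.24,-0.6,0,0,0,-0.28,-0.24,-0.6,0,0,0,-0.28,-0.24,-0.6,0,0,0,-0.28]
  fingers: 0.1

```text
time: 34.43
ee_pos: [0.4989, -0.1122, 0.1871]
tcp_rot: [0.001, 0.732, 0.681, 0.0]
wrist_force: [-0.0, -0.6, 0.1]
width: 0.0396
finger_force: 0.0
```

Call:
play_rows:
  steps: [-0.24,-0.6,0,0,0,-0.28,-0.24,-0.6,0,0,0,-0.28,-0.24,-0.6,0,0,0,-0.28,-0.24,-0.6,0,0,0,-0.28,-0.24,-0.6,0,0,0,-0.28,-0.24,-0.6,0,0,0,-0.28,-0.24,-0.6,0,0,0,-0.28,-0.24,-0.6,0,0,0,-0.28,-0.24,-0.6,0,0,0,-0.28,-0.24,-0.6,0,0,0,-0.28]

```text
time: 35.27
ee_pos: [0.4027, -0.3525, 0.1868]
tcp_rot: [0.0, 0.824, 0.567, 0.0]
wrist_force: [0.0, 0.1, 0.4]
width: 0.0396
finger_force: 0.0
```

Call:
play_rows:
  steps: [0,0,0,0,0,0,0,0,0,0,0,0]

```text
time: 35.43
ee_pos: [0.4024, -0.3526, 0.1864]
tcp_rot: [0.0, 0.824, 0.566, 0.0]
wrist_force: [-0.1, 1.0, 0.6]
width: 0.0396
finger_force: 0.0
```

Run:
```python
from h import *
st(); battens('wrist',zhi=.125,amin=200); st(); battens('top',zlo=.1,zhi=.125)
```

```text
t 35.43 tcp [ 0.4024 -0.3526  0.1864] closing -21.0 z [ 0. -0. -1.] w 0.0396 F [-0.1  1.   0.6] q [ 1.    0.34 -0.46  1.84  0.18  0.99  0.1 ]
wrist batten [ 0.4026 -0.3545] [0.059 0.016] closing -21.6 z 0.0725 px [259, 190]
t 35.48 tcp [ 0.4032 -0.3512  0.1863] closing -20.9 z [ 0.001  0.    -1.   ] w 0.04 F [-1.5  0.9  0.4] q [ 1.    0.34 -0.46  1.84  0.18  0.99  0.1 ]
top batten [1.0095 0.0473] [0.005 0.079] closing 0.2 z 0.1193 px [249, 42]
top batten [0.6022 0.0317] [0.06  0.016] closing -84.5 z 0.1129 px [253, 159]
top batten [ 0.6049 -0.0228] [0.013 0.059] closing 90.0 z 0.113 px [270, 158]
top batten [0.5992 0.087 ] [0.058 0.014] closing -89.4 z 0.1133 px [236, 160]
top batten [ 0.5249 -0.7979] [0.06  0.018] closing -86.5 z 0.1196 px [510, 183]
top batten [ 0.5357 -0.0159] [0.016 0.06 ] closing 2.5 z 0.1131 px [267, 179]
```

Call:
play_rows:
  steps: [0,-0.05,-0.6,0,0,-0.1,0,0,-0.7,0,0,0,0,0,-0.7,0,0,0,0,0,-0.6,0,0,0,0,0,-0.45,0,0,0,0,0,-0.2,0,0,0,0,0,0,0,0,0,0,0,0,0,0,0]

```text
time: 36.2
ee_pos: [0.4039, -0.3527, 0.0564]
tcp_rot: [0.0, 0.826, 0.564, 0.0]
wrist_force: [-1.0, -0.9, -0.0]
width: 0.0393
finger_force: 0.0
```

Call:
play_rows:
  steps: [0,0,0,0,0,0,0,0,0,0,0,0,0,0,0,0,0,0,0,0,0,0,0,0,0,0,0,0,0,0,0,0,0,0,0,0]
  fingers: 1

```text
time: 36.7
ee_pos: [0.4032, -0.3536, 0.0565]
tcp_rot: [0.0, 0.827, 0.563, -0.0]
wrist_force: [-2.8, 0.7, 6.1]
width: 0.0158
finger_force: 35.0
```

Call:
play_rows:
  steps: [0,0,0.6,0,0,0,0,0,0.9,0,0,0,0,0,0.9,0,0,0,0,0,0.9,0,0,0,0.18,0.59,0,0,0,0.22,0.18,0.59,0,0,0,0.22,0.18,0.59,0,0,0,0.22,0.18,0.59,0,0,0,0.22,0.18,0.59,0,0,0,0.22,0.18,0.59,0,0,0,0.22]

```text
time: 37.53
ee_pos: [0.4459, -0.2105, 0.1875]
tcp_rot: [-0.0, 0.785, 0.619, -0.0]
wrist_force: [0.8, -0.4, -2.8]
width: 0.0153
finger_force: 35.0
```

Call:
play_rows:
  steps: [0.18,0.59,0,0,0,0.22,0.18,0.59,0,0,0,0.22,0.18,0.59,0,0,0,0.22,0.18,0.59,0,0,0,0.22,0.18,0.59,0,0,0,0.22,0.18,0.59,0,0,0,0.22,0.18,0.59,0,0,0,0.22,0.18,0.59,0,0,0,0.22,0.18,0.59,0,0,0,0.22,0.18,0.59,0,0,0,0.22]

```text
time: 38.37
ee_pos: [0.5179, 0.0252, 0.1874]
tcp_rot: [-0.0, 0.709, 0.705, -0.0]
wrist_force: [0.0, 0.1, -2.7]
width: 0.0157
finger_force: 35.0
```

Call:
play_rows:
  steps: [0.18,0.58,0,0,0,0.22,0.18,0.58,0,0,0,0.22,0,0,0,0,0,0,0,0,0,0,0,0]

```text
time: 38.7
ee_pos: [0.5322, 0.0721, 0.1873]
tcp_rot: [-0.001, 0.692, 0.722, -0.0]
wrist_force: [-0.0, -0.9, -3.9]
width: 0.0159
finger_force: 35.0
```

```bash
python3 -c "
from h import *
st()"
```

```text
t 38.7 tcp [0.5322 0.0721 0.1873] closing 2.4 z [-0.001  0.001 -1.   ] w 0.0159 F [-0.  -0.9 -3.9] q [ 0.33  0.4  -0.71  1.83  0.3   1.03 -0.45]
```

Call:
play_rows:
  steps: [0,-0.05,-0.6,0,0,0.05,0,0,-0.6,0,0,0,0,0,-0.5,0,0,0,0,0,-0.3,0,0,0,0,0,-0.2,0,0,0,0,0,-0.04,0,0,0,0,0,0,0,0,0,0,0,0,0,0,0]

```text
time: 39.37
ee_pos: [0.5333, 0.0687, 0.0991]
tcp_rot: [0.0, 0.691, 0.723, 0.001]
wrist_force: [0.3, -0.8, -3.5]
width: 0.0155
finger_force: 35.0
```

Call:
play_rows:
  steps: [0,0,-0.04,0,0,0,0,0,0,0,0,0,0,0,0,0,0,0]

```text
time: 39.62
ee_pos: [0.5329, 0.0687, 0.0972]
tcp_rot: [0.0, 0.691, 0.723, 0.0]
wrist_force: [0.0, 0.2, -2.3]
width: 0.0159
finger_force: 35.0
```

Call:
play_rows:
  steps: [0,0,0,0,0,0,0,0,0,0,0,0,0,0,0,0,0,0,0,0,0.2,0,0,0,0,0,0.8,0,0,0,0,0,0.9,0,0,0,-0.4,0,0.9,0,0,0,-0.5,0,0,0,0,0,0,0,0,0,0,0]
  fingers: 0.1

```text
time: 40.37
ee_pos: [0.4953, 0.0694, 0.2113]
tcp_rot: [0.002, 0.691, 0.723, 0.001]
wrist_force: [-0.5, 0.2, -0.9]
width: 0.0394
finger_force: 0.0
```

Call:
play_rows:
  steps: [0,0,0,0,0,0,0,0,0,0,0,0]

```text
time: 40.53
ee_pos: [0.497, 0.0682, 0.2086]
tcp_rot: [0.0, 0.691, 0.723, -0.0]
wrist_force: [-0.5, 0.2, 0.2]
width: 0.0394
finger_force: 0.0
```

Run:
```python
from h import *
st(); im,d,W=battens('wrist',zlo=.1,zhi=.125,amin=200); st(); save('w8.png',im); battens('top',zlo=.1,zhi=.125)
```

```text
t 40.53 tcp [0.497  0.0682 0.2086] closing 2.6 z [ 0. -0. -1.] w 0.0394 F [-0.5  0.2  0.2] q [ 0.38  0.31 -0.74  1.88  0.24  1.04 -0.42]
wrist batten [0.5328 0.0677] [0.016 0.059] closing 2.4 z 0.1125 px [296, 196]
wrist batten [0.6015 0.0848] [0.06  0.016] closing -87.2 z 0.1125 px [372, 182]
wrist batten [0.6044 0.0295] [0.06  0.016] closing -86.7 z 0.1124 px [366, 236]
wrist batten [ 0.5345 -0.0184] [0.012 0.06 ] closing 5.4 z 0.1124 px [290, 282]
t 40.58 tcp [0.497  0.0683 0.2082] closing 2.5 z [-0.  0. -1.] w 0.0398 F [0.1 1.2 0.8] q [ 0.38  0.31 -0.74  1.88  0.24  1.04 -0.42]
top batten [1.009  0.0473] [0.007 0.079] closing 1.3 z 0.1199 px [249, 42]
top batten [0.6029 0.0316] [0.059 0.015] closing -84.3 z 0.1127 px [253, 157]
top batten [ 0.6058 -0.0228] [0.013 0.06 ] closing 90.0 z 0.1135 px [270, 158]
top batten [ 0.5247 -0.7969] [0.061 0.014] closing -87.1 z 0.1207 px [510, 183]
top batten [ 0.5357 -0.0161] [0.016 0.059] closing 2.0 z 0.1134 px [268, 179]
```

View pics/w8.png

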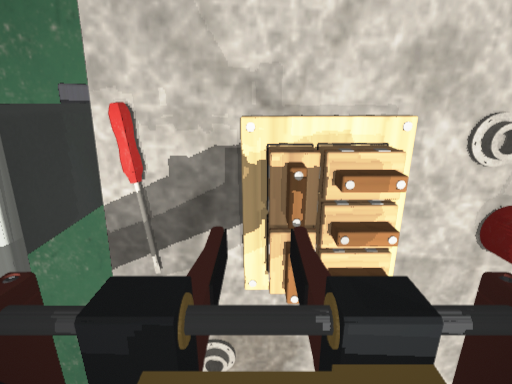

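The layer is complete: all five cases sit in their outlines within about 2 mm. I'll press the button again.

Call:
play_rows:
  steps: [0.1,0.65,0,0,0,0.67,0.1,0.65,0,0,0,0.67,0.1,0.65,0,0,0,0.67,0.1,0.65,0,0,0,0.67,0.1,0.65,0,0,0,0.67,0.1,0.65,0,0,0,0.67,0.1,0.65,0,0,0,0.67,0.1,0.65,0,0,0,0.67,0.1,0.65,0,0,0,0.67,0.1,0.65,0,0,0,0.67]
  fingers: 1
  newtons: 20

```text
time: 41.47
ee_pos: [0.537, 0.3299, 0.2072]
tcp_rot: [-0.001, 0.399, 0.917, -0.001]
wrist_force: [0.9, 0.4, -0.1]
width: 0.0003
finger_force: 0.0
```

Call:
play_rows:
  steps: [0.1,0.65,0,0,0,0.67,0.1,0.65,0,0,0,0.67,0.1,0.65,-0.3,0,0,0.67,0.1,0.64,-0.6,0,0,0.67,0,0,-0.7,0,0,0,0,0,-0.7,0,0,0,0,0,-0.4,0,0,0,0,0,-0.2,0,0,0,0,0,0,0,0,0,0,0,0,0,0,0]

```text
time: 42.3
ee_pos: [0.5531, 0.4324, 0.0932]
tcp_rot: [-0.0, 0.269, 0.963, 0.0]
wrist_force: [0.6, -0.3, -0.2]
width: 0.0005
finger_force: 0.0
```

Call:
play_rows:
  steps: [0,0,-0.2,0,0,0,0,0,-0.15,0,0,0,0,0,-0.1,0,0,0,0,0,-0.08,0,0,0,0,0,-0.06,0,0,0,0,0,0,0,0,0,0,0,0,0,0,0]

```text
time: 42.88
ee_pos: [0.5534, 0.4326, 0.0713]
tcp_rot: [0.001, 0.269, 0.963, 0.001]
wrist_force: [-1.6, -2.4, 12.9]
width: 0.0006
finger_force: 6.5
```

Call:
play_rows:
  steps: [0,0,-0.04,0,0,0,0,0,0,0,0,0,0,0,0,0,0,0]

```text
time: 43.13
ee_pos: [0.5535, 0.4326, 0.0711]
tcp_rot: [0.001, 0.269, 0.963, 0.001]
wrist_force: [-2.9, -5.4, 21.7]
width: 0.0005
finger_force: 10.8
```

Call:
play_rows:
  steps: [0,0,0.4,0,0,0,0,0,0.7,0,0,0,0,0,0.9,0,0,0,0,0,0.9,0,0,0,0,0,0,0,0,0,0,0,0,0,0,0,0,0,0,0,0,0,0,0,0,0,0,0]

```text
time: 43.8
ee_pos: [0.5523, 0.4314, 0.182]
tcp_rot: [-0.0, 0.268, 0.963, -0.001]
wrist_force: [-0.2, 0.2, -0.7]
width: 0.0002
finger_force: 0.0
```

Run:
```python
from h import *
st(); im,d,W=battens('top',zlo=.1,zhi=.125); battens('wrist',zlo=.1,zhi=.125,amin=100)
S=W[150:202,360:412].reshape(-1,3); S=S[abs(S[:,2]-.03)<.006]; print('block',len(S),S.mean(0))
print('button',[W[r['position'][1].__int__(),int(r['position'][0])] for r in landmark_of('top','button_top')][:1])
save('top2.png',im)
```

```text
t 43.8 tcp [0.5523 0.4314 0.182 ] closing 58.9 z [-0.001 -0.002 -1.   ] w 0.0002 F [-0.2  0.2 -0.7] q [-0.22  0.74 -0.87  1.4   0.57  1.27 -0.11]
top batten [1.0099 0.0471] [0.005 0.078] closing 1.5 z 0.1203 px [249, 42]
top batten [0.6198 0.021 ] [0.016 0.058] closing 85.9 z 0.1134 px [256, 154]
top batten [ 0.6084 -0.0283] [0.016 0.061] closing 85.7 z 0.1125 px [271, 157]
top batten [0.5984 0.0869] [0.06  0.014] closing -89.8 z 0.1129 px [236, 160]
top batten [ 0.5247 -0.7973] [0.061 0.015] closing -85.3 z 0.1198 px [510, 182]
top batten [ 0.5355 -0.016 ] [0.017 0.06 ] closing 1.0 z 0.1127 px [267, 179]
top batten [0.5304 0.0698] [0.016 0.06 ] closing 2.4 z 0.1124 px [241, 181]
block 436 [ 0.56119833 -0.43199724  0.02920171]
button []
```

View pics/top2.png

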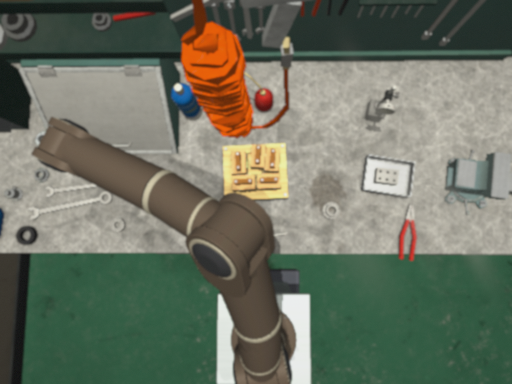

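The knock has happened. The middle rear case (px (256,154)) is about 2 cm out of place, and its neighbour in place_3 is nudged by about 6 mm. I'll put both right.

Call:
play_rows:
  steps: [0.08,-0.64,0.1,0,0,0.29,0.08,-0.64,0.1,0,0,0.29,0.08,-0.64,0.1,0,0,0.29,0.08,-0.64,0.1,0,0,0.29,0.08,-0.64,0.1,0,0,0.29,0.08,-0.64,0,0,0,0.29,0.08,-0.64,0,0,0,0.29,0.08,-0.64,0,0,0,0.29,0.08,-0.64,0,0,0,0.29,0.08,-0.64,0,0,0,0.29]
  fingers: 0.2
  newtons: 35

```text
time: 44.78
ee_pos: [0.5844, 0.1748, 0.2028]
tcp_rot: [-0.001, 0.119, 0.993, -0.0]
wrist_force: [0.7, -0.2, -0.5]
width: 0.0354
finger_force: 0.0
```

Call:
play_rows:
  steps: [0.08,-0.64,0,0,0,0.29,0.08,-0.64,0,0,0,0.29,0.08,-0.64,0,0,0,0.29,0.08,-0.64,0,0,0,0.29,0.08,-0.64,0,0,0,0.29,0.08,-0.64,0,0,0,0.29,0,0,0,0,0,0,0,0,0,0,0,0,0,0,0,0,0,0]

```text
time: 45.53
ee_pos: [0.6035, 0.0233, 0.2031]
tcp_rot: [-0.0, 0.029, 1.0, 0.0]
wrist_force: [-0.7, 0.4, 0.1]
width: 0.0349
finger_force: 0.0
```

Run:
```python
from h import *
st(); im,d,W=battens('wrist',zlo=.1,zhi=.125,amin=150); st(); save('w9.png',im)
```

```text
t 45.53 tcp [0.6035 0.0233 0.2031] closing 86.7 z [-0.001  0.001 -1.   ] w 0.0349 F [-0.7  0.4  0.1] q [ 0.59  0.63 -1.06  1.63  0.57  1.23  0.92]
wrist batten [0.5332 0.0672] [0.016 0.06 ] closing 2.4 z 0.1126 px [307, 115]
wrist batten [ 0.538  -0.0182] [0.016 0.06 ] closing 2.7 z 0.1125 px [205, 127]
wrist batten [0.6019 0.0848] [0.06  0.016] closing -87.4 z 0.1125 px [325, 191]
wrist batten [ 0.6106 -0.0308] [0.016 0.06 ] closing 85.9 z 0.1125 px [201, 206]
wrist batten [0.623  0.0186] [0.015 0.06 ] closing 86.3 z 0.1126 px [254, 216]
t 45.58 tcp [0.6035 0.024  0.2033] closing 86.8 z [-0.     0.001 -1.   ] w 0.0354 F [ 0.7  0.1 -0.7] q [ 0.59  0.63 -1.06  1.63  0.57  1.23  0.92]
```

View pics/w9.png

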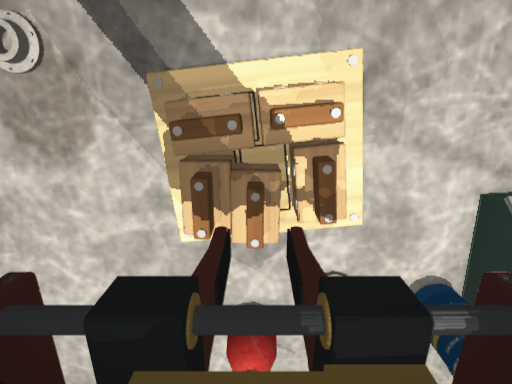

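The middle case (px (254,216)) is turned about 6° and touching its neighbour. Both are upright.

Call:
play_rows:
  steps: [0.25,-0.06,0,0,0,-0.07,0.25,-0.06,-0.2,0,0,0,0,0,-0.6,0,0,0,0,0,-0.6,0,0,0,0,0,-0.6,0,0,0,0,0,-0.4,0,0,0,0,0,-0.25,0,0,0,0,0,0,0,0,0,0,0,0,0,0,0]

```text
time: 46.33
ee_pos: [0.6242, 0.0184, 0.0975]
tcp_rot: [-0.0, 0.032, 0.999, 0.0]
wrist_force: [0.4, 0.6, 0.1]
width: 0.0354
finger_force: 0.0
```

Call:
play_rows:
  steps: [0,0,0,0,0,0,0,0,0,0,0,0,0,0,0,0,0,0,0,0,0,0,0,0,0,0,0,0,0,0,0,0,0,0,0,0]
  fingers: 1

```text
time: 46.83
ee_pos: [0.6244, 0.0184, 0.0985]
tcp_rot: [0.001, 0.032, 0.999, 0.0]
wrist_force: [0.0, 1.4, 6.0]
width: 0.0156
finger_force: 35.0
```

Call:
play_rows:
  steps: [0,0,0.3,0,0,0,0,0,0.6,0,0,0,0,0,0.8,0,0,0,-0.23,0.15,0,0,0,0.54,-0.23,0.15,0,0,0,0.54,0,0,0,0,0,0,0,0,0,0,0,0]

```text
time: 47.42
ee_pos: [0.6051, 0.0293, 0.1655]
tcp_rot: [-0.0, -0.023, 1.0, -0.0]
wrist_force: [0.0, -0.2, -3.0]
width: 0.0157
finger_force: 35.0
```

```bash
python3 -c "
from h import *
st()"
```

```text
t 47.42 tcp [0.6051 0.0293 0.1655] closing 92.7 z [-0.001 -0.001 -1.   ] w 0.0157 F [ 0.  -0.2 -3. ] q [ 0.57  0.68 -1.06  1.67  0.63  1.18  0.98]
```

Call:
play_rows:
  steps: [0,0.03,-0.5,0,0,0,0,0,-0.5,0,0,0,0,0,-0.4,0,0,0,0,0,-0.26,0,0,0,0,0,0,0,0,0,0,0,0,0,0,0]

```text
time: 47.92
ee_pos: [0.6056, 0.0308, 0.0985]
tcp_rot: [-0.0, -0.024, 1.0, 0.0]
wrist_force: [-0.5, -0.8, -3.1]
width: 0.0157
finger_force: 35.0
```

Call:
play_rows:
  steps: [0,0,0,0,0,0,0,0,0,0,0,0,0,0,0,0,0,0,0,0,0,0,0,0,0,0,0.4,0,0,0,0,0,0.8,0,0,0,0.05,-0.75,0.4,0,0,-0.6,0.1,-0.75,0,0,0,-0.6,0,0,0,0,0,0,0,0,0,0,0,0]
  fingers: 0.2

```text
time: 48.75
ee_pos: [0.6119, -0.0313, 0.1643]
tcp_rot: [0.001, 0.041, 0.999, -0.0]
wrist_force: [-0.1, 0.4, 0.6]
width: 0.0352
finger_force: 0.0
```

Run:
```python
from h import *
st(); im,d,W=battens('wrist',zlo=.1,zhi=.125,amin=150); st()
```

```text
t 48.75 tcp [ 0.6119 -0.0313  0.1643] closing 85.3 z [ 0.001 -0.001 -1.   ] w 0.0352 F [-0.1  0.4  0.6] q [ 0.65  0.67 -1.02  1.65  0.62  1.17  0.96]
wrist batten [0.5332 0.067 ] [0.016 0.06 ] closing 2.5 z 0.1125 px [391, 97]
wrist batten [ 0.538  -0.0184] [0.016 0.06 ] closing 2.7 z 0.1125 px [269, 115]
wrist batten [0.602  0.0845] [0.06  0.017] closing -87.5 z 0.1124 px [408, 188]
wrist batten [0.6038 0.0303] [0.06  0.017] closing -87.5 z 0.1125 px [337, 195]
wrist batten [ 0.6104 -0.0327] [0.016 0.06 ] closing 85.5 z 0.1125 px [257, 209]
t 48.8 tcp [ 0.6116 -0.0293  0.164 ] closing 85.5 z [ 0.001  0.    -1.   ] w 0.0352 F [ 0.  -0.6 -0.3] q [ 0.65  0.67 -1.02  1.66  0.62  1.17  0.96]
```

Call:
play_rows:
  steps: [-0.02,-0.04,-0.5,0,0,0,0,0,-0.5,0,0,0,0,0,-0.4,0,0,0,0,0,-0.26,0,0,0,0,0,0,0,0,0,0,0,0,0,0,0]

```text
time: 49.3
ee_pos: [0.6105, -0.0297, 0.0965]
tcp_rot: [-0.0, 0.038, 0.999, 0.0]
wrist_force: [-0.0, -0.3, 0.5]
width: 0.0354
finger_force: 0.0
```

Call:
play_rows:
  steps: [0,0,0,0,0,0,0,0,0,0,0,0,0,0,0,0,0,0,0,0,0,0,0,0,0,0,0,0,0,0,0,0,0.2,0,0,0,-0.04,0.08,0.2,0,0,0.6,-0.04,0.08,0,0,0,0.6,0,0,0,0,0,0,0,0,0,0,0,0]
  fingers: 1

```text
time: 50.13
ee_pos: [0.6072, -0.0241, 0.1127]
tcp_rot: [-0.0, -0.023, 1.0, 0.0]
wrist_force: [0.8, -0.2, -3.6]
width: 0.016
finger_force: 35.0
```

```bash
python3 -c "
from h import *
st()"
```

```text
t 50.13 tcp [ 0.6072 -0.0241  0.1127] closing 92.7 z [-0.  0. -1.] w 0.016 F [ 0.8 -0.2 -3.6] q [ 0.63  0.73 -1.01  1.71  0.69  1.1   1.02]
```

Call:
play_rows:
  steps: [0,-0.04,-0.2,0,0,0,0,0,-0.17,0,0,0,0,0,0,0,0,0,0,0,0,0,0,0]

```text
time: 50.47
ee_pos: [0.607, -0.0261, 0.0969]
tcp_rot: [-0.001, -0.024, 1.0, 0.0]
wrist_force: [-0.6, 0.8, -4.2]
width: 0.0158
finger_force: 35.0
```

Call:
play_rows:
  steps: [0,0,0,0,0,0,0,0,0,0,0,0,0,0,0,0,0,0,0,0,0,0,0,0,0,0,0.4,0,0,0,0,0,0.8,0,0,0,0,0.4,0.8,0,0,0,0,0.6,0.5,0,0,-0.2,0,0,0,0,0,0,0,0,0,0,0,0]
  fingers: 0.2

```text
time: 51.3
ee_pos: [0.6081, 0.0163, 0.2007]
tcp_rot: [0.002, -0.015, 1.0, 0.0]
wrist_force: [0.8, -0.6, -1.9]
width: 0.0351
finger_force: 0.0
```

Run:
```python
from h import *
st(); im,d,W=battens('wrist',zlo=.1,zhi=.125,amin=150); st()
```

```text
t 51.3 tcp [0.6081 0.0163 0.2007] closing 91.7 z [ 0.004  0.    -1.   ] w 0.0351 F [ 0.8 -0.6 -1.9] q [ 0.61  0.64 -1.08  1.63  0.59  1.23  1.01]
wrist batten [0.5331 0.0672] [0.016 0.06 ] closing 2.5 z 0.1125 px [323, 114]
wrist batten [ 0.538  -0.0182] [0.016 0.06 ] closing 2.7 z 0.1126 px [219, 117]
wrist batten [ 0.6057 -0.0263] [0.059 0.016] closing -87.2 z 0.1125 px [211, 193]
wrist batten [0.6037 0.0305] [0.06  0.016] closing -87.6 z 0.1126 px [274, 192]
wrist batten [0.6019 0.0848] [0.06  0.016] closing -87.2 z 0.1125 px [334, 192]
wrist batten [0.8119 0.2376] [0.01  0.045] closing 73.7 z 0.1114 px [448, 370]
t 51.35 tcp [0.6076 0.0145 0.199 ] closing 91.6 z [ 0.001 -0.001 -1.   ] w 0.0354 F [-0.5 -1.  -0.5] q [ 0.61  0.64 -1.07  1.63  0.6   1.23  1.01]
```

Everything is back in order. The knock may have come before the second press, so I'll log the restored layer once more.

Call:
play_rows:
  steps: [-0.08,0.61,0,0,0,-0.32,-0.08,0.61,0,0,0,-0.32,-0.08,0.61,0,0,0,-0.32,-0.08,0.61,0,0,0,-0.32,-0.08,0.61,0,0,0,-0.32,-0.08,0.61,0,0,0,-0.32,-0.08,0.61,0,0,0,-0.32,-0.08,0.61,0,0,0,-0.32,-0.08,0.61,0,0,0,-0.32,-0.08,0.61,0,0,0,-0.32]
  fingers: 1
  newtons: 20

```text
time: 52.18
ee_pos: [0.5754, 0.2576, 0.1967]
tcp_rot: [-0.001, 0.155, 0.988, -0.001]
wrist_force: [-0.2, 0.6, -0.2]
width: 0.0006
finger_force: 0.0
```

Call:
play_rows:
  steps: [-0.08,0.61,0,0,0,-0.32,-0.08,0.61,0,0,0,-0.32,-0.08,0.61,0,0,0,-0.32,-0.08,0.61,0,0,0,-0.32,-0.08,0.61,0,0,0,-0.32,-0.08,0.61,0,0,0,-0.32,-0.08,0.65,0,0,0,-0.32,0,0,-0.6,0,0,0,0,0,-0.6,0,0,0,0,0,0,0,0,0]

```text
time: 53.02
ee_pos: [0.5519, 0.4276, 0.1438]
tcp_rot: [-0.002, 0.268, 0.963, -0.004]
wrist_force: [-0.0, -1.3, -1.1]
width: 0.0006
finger_force: 0.0
```

```bash
python3 -c "
from h import *
st()"
```

```text
t 53.02 tcp [0.5519 0.4276 0.1438] closing 58.9 z [-0.006 -0.006 -1.   ] w 0.0006 F [-0.  -1.3 -1.1] q [-0.23  0.77 -0.85  1.44  0.59  1.21 -0.12]
```

Call:
play_rows:
  steps: [0,0.05,-0.5,0,0,0,0,0,-0.5,0,0,0,0,0,-0.3,0,0,0,0,0,0,0,0,0,0,0,0,0,0,0]

```text
time: 53.43
ee_pos: [0.5534, 0.4318, 0.0978]
tcp_rot: [-0.0, 0.268, 0.963, -0.001]
wrist_force: [-0.5, -0.2, -0.2]
width: 0.0002
finger_force: 0.0
```

Call:
play_rows:
  steps: [0,0,-0.25,0,0,0,0,0,-0.2,0,0,0,0,0,-0.12,0,0,0,0,0,-0.1,0,0,0,0,0,-0.06,0,0,0,0,0,-0.02,0,0,0,0,0,0,0,0,0,0,0,0,0,0,0]

```text
time: 54.1
ee_pos: [0.5536, 0.4329, 0.0712]
tcp_rot: [0.001, 0.268, 0.963, 0.0]
wrist_force: [-4.1, -6.3, 20.0]
width: 0.0005
finger_force: 10.4
```

Call:
play_rows:
  steps: [0,0,0.4,0,0,0,0,0,0.7,0,0,0,0,0,0.9,0,0,0,0,0,0.9,0,0,0,0,0,0,0,0,0,0,0,0,0,0,0,0,0,0,0,0,0,0,0,0,0,0,0]

```text
time: 54.77
ee_pos: [0.5527, 0.4319, 0.1824]
tcp_rot: [-0.0, 0.268, 0.963, -0.001]
wrist_force: [0.6, 0.2, -0.1]
width: 0.0005
finger_force: 0.0
```

Run:
```python
from h import *
st(); battens('top',zlo=.1,zhi=.125)
```

```text
t 54.77 tcp [0.5527 0.4319 0.1824] closing 58.9 z [-0.001 -0.002 -1.   ] w 0.0005 F [ 0.6  0.2 -0.1] q [-0.22  0.74 -0.87  1.4   0.57  1.27 -0.1 ]
top batten [1.0096 0.0472] [0.006 0.079] closing 0.1 z 0.1199 px [249, 42]
top batten [0.6017 0.0333] [0.062 0.016] closing -86.4 z 0.1123 px [253, 159]
top batten [ 0.603  -0.0236] [0.06  0.016] closing -86.3 z 0.1133 px [270, 159]
top batten [0.5992 0.0868] [0.058 0.014] closing -89.5 z 0.1132 px [236, 160]
top batten [ 0.5249 -0.7976] [0.061 0.019] closing -85.1 z 0.121 px [510, 182]
top batten [ 0.5359 -0.016 ] [0.017 0.06 ] closing 1.6 z 0.1131 px [267, 179]
top batten [0.5297 0.0697] [0.016 0.06 ] closing 0.4 z 0.1126 px [241, 181]
```

```bash
python3 -c "
from workcell import *
print(sign_off())"
```

```text
the job is handed in; nothing more can be done
None
```

The job is handed in: the setup block is in the tray, the scale was zeroed empty, and all five cases stand within about 3 mm of their outlines. A knock shifted two cases around the second press, so I re-seated them and logged the weight again. The verdict was not shown to me.

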